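# Clamp, load and turn the rotary packing table

### The arm

A 6-joint arm with a two-finger parallel gripper is mounted at the origin on the work surface. World frame = base frame: x ahead of the robot, y to its left, z up, the work surface at z = 0. Lengths are in m, angles in rad, forces in N, time in s.
With the tool pointing down it reaches from about 0.225 to 0.875 m from the base axis. Payload 3.4 kg.
Tool frame: the origin (TCP) lies on the centre line of the jaws, within the pads' length; the fingertips stand 14 mm ahead of it and the grasp point (between the pads) lies 5 mm behind it; z points along the fingers, y is the line along which they close (so a half turn about z gives the same grasp; the last joint's range is limited). The gripper opens to 85 mm and grips with 20 to 120 N. Pads are 22 mm wide; open, the fingers measure 114 mm over their backs; the gripper's body (76 mm by 85 mm) begins 54 mm behind the grasp point. The pads swing forward as they close: fully open they stand 13 mm farther back than shut.
Start: joints at [1.133, 0.276, 1.505, -0, 1.361, -0.121], TCP at [0.179, 0.546, 0.245] pointing down, gripper open.
Joint ranges: [-2.89, 2.89], [-0.75, 2.08], [0.22, 2.7], [-1.18, 4.32], [0.11, 2.71], [-2.7, 2.7]. Speed limits (rad/s): [2.57, 2.57, 3.14, 3.14, 3.14, 3.14].

### API

Orientations are given as a unit quaternion [w, x, y, z].
In Python, from rig import manip, eyes gives the robot as it stands.
- The arm moves only by the shell command python3 -m creep 'ROWS' [FORCE]. ROWS is JSON, a list of rows, each a list of 5 numbers: the opening, from 0 (shut) to 1 (fully open), then the shift along the tool's x, y, z normalised to -1 to 1, where 1 is 0.5 m, then the turn about the tool's z normalised to -1 to 1, where 1 is 360 degrees. In form: [[fingers, dx, dy, dz, spin], ...]. A call has 1 to 10 rows; each row is the pose to reach, as a shift and turn from the pose commanded when the call began, along the tool's axes at that moment, turning the shorter way round; what a row does not reach only later rows make up. A row lasts 1/10 s, in which the tool goes at most 50 mm and 8.59 degrees, less where a joint would pass 70% of its speed; a pose out of reach is approached as far as the arm can. A call with a number of a shift or a turn outside -1 to 1 is refused whole. A call with a gripper value outside its range is refused whole. The fingers move at their own pace and stop on an object; FORCE is the grip in N (left out, the last holds). Time passes only in rows, so rows that repeat a pose let the fingers close. It gives the time, the measured TCP pose, the force, the opening and the grip force at its end, in the units of the state.
- manip.get_state(): the state, without advancing time (a new reading comes with each control period).
- eyes.get_image(name): name is "side" or "top"; returns a dict with "frame" (420x560x3 uint8, red, green, blue), "fx", "fy", "cx", "cy" (pixels), "k1" (the pictures are not rectified: a ray, as slopes to the right and down, at radius r is drawn at 1 + k1 r^2 times it, then the intrinsics apply), "R" (3x3) and "t" (3): a world point X has camera coordinates R X + t. Camera axes: x right, y down, z forward; pixel columns grow to the right and rows downward; lengths in m; the calibration is good to about 2 mm. A picture is of the moment at which its call begins. There is no depth.
- manip.sign_off(): hands the job in; it is judged then, once.
Trained networks look in the newest picture that a camera, given by its name, has taken for a name from the list of things; names that differ only in an ending like _2 or _b are one class to them, and where a whole thing is asked for, a point or a joint stands for the part that bears it (a point fixed in the world has none). Each returns a list of dicts, best first, with "confidence" (0 to 1); they miss things now and then, are a little off and sometimes report something else, mostly with a low value. They report only what shows in the picture. A call takes as long as a camera call. They do not tell look-alikes from the thing itself.
- eyes.regions_of(camera, label): "mask" (420x560 bool, what is visible of it) and "bbox" ([left, top, right, bottom] in pixels, round what is visible of it).
- eyes.place_of(camera, label): "centre" ([column, row] in pixels: a listed point, or the origin of a listed thing).
The state is a dict: "clock": time; "qpos": joint angles; "qd": joint speeds; "effort": joint torques, N m; "position": TCP position; "ee_rot": TCP orientation; "contact_force": force on the tool from outside, world axes, zero at the start; "moment": the same for the moment, N m; "width": finger opening in m; "gripper_force": force on a finger pad.
Only numpy, scipy, OpenCV 4.12 (cv2) and the standard library are available. Lean on these libraries where they do the work, as an engineer would, in place of code of your own. Each camera call takes 0.05 s, during which the arm holds its last target. There are 200 camera calls.

### The job

Get the rotary packing table going again after washing and pass the cakes across. First, with the index lock still on, engage both pins of the pin spanner in the holes of the brass clamping ring and turn the ring clockwise fully home, and lay the spanner back on its rest; only then stand every lidded loaf tin that is there upright on the disc, on the half nearest the robot, and slide the index lock fully to its free (green) end. Swing the crank handle fully out before cranking, crank clockwise until the disc has made half a turn and the tins stand on the far half, fold the handle flat again and slide the lock fully back to its locked (red) end; leave the colouring bottle and the piping nozzle alone.

Things in the scene. Friction and masses are not known exactly. Their poses are not given: they have to be found in the camera images.
- turntable: The fixed rotary packing table, turned by up to 0.12 rad. Origin at table height under the disc's centre; x points from the robot's side (near half, x < 0) to the packer's side (far half, x > 0), y to the gearbox deck, z up. Under the disc is a drum 224 mm across.
- disc_top (a point): Centre of the disc on its top face, 70 mm above the table, inside the hub; axes fixed, as the turntable's. Disc: 360 mm across, 10 mm thick, grey mat; a steel hub 92 mm across rises 15 mm from it and carries the brass ring. Three tins fit on each half, centres 112 mm from the middle and 60 degrees apart, long sides along the circle.
- deck (a point): Centre of the flat top of the white gearbox box that carries crank and lock, 70 mm above the table; the box is 205 mm (turntable x) by 142 mm (y).
- ring_top (a point): Centre of the top face of the brass clamping ring, on the disc's axis, 105 mm above the table; turns with the ring. The ring is 86 mm across, 20 mm high. Its four black pin holes, 11 mm wide and 20 mm deep, lie at +x, +y, -x and -y of this point's axes, 27 mm from its centre (54 mm between facing holes), so the spanner fits in four directions.
- ring (a joint): Turn of the ring on the disc, rad: 0 loose, grows clockwise from above, 1.2 at its end stop (fully home). Needs about 0.2 N m; stays where it is left. Starts at 0 to 0.25. When it is at 0 and the disc at its start, the ring_top x axis is turned 0.55 rad anticlockwise from the turntable's x axis.
- spanner: Face pin spanner, 0.22 kg. Origin midway between its pins on the flat underside; z up, handle to -x. Head: bar 20 x 74 mm along y, 8 mm thick. Pins 7 mm thick, round-ended, at y +27 and -27 mm, 10 mm long downwards. Neck 16 mm wide, 8 mm thick to x -48, then blue grip 18 mm wide, 12 mm thick to x -164, same underside. Balance point near x -56; grip across at x -70. Starts on its rest.
- spanner_pin1 (a point): Tip of the spanner's pin at its +y side, 10 mm below its underside.
- spanner_pin2 (a point): Tip of the spanner's pin at its -y side.
- spanner_rest: White rest, fixed. Origin at table height under the place of the spanner's origin; axes as the spanner's when it lies there. Base 175 x 56 mm, 6 mm thick, x -150..26; two saddles 9 mm thick at x -30 and -130 carry the handle, tops 35 mm above the table, each between two cheeks 28 mm apart rising 12 mm higher. Fingers have room between the saddles.
- tin1: Foil loaf tin crimped shut with a brown card lid, one rigid piece 86 x 52 x 46 mm, x long, 0.16 kg; origin at the centre of its underside. Grip it across its 52 mm width. Two or three of the tins are there.
- tin2: The same with a yellow card lid.
- tin3: The same with a green card lid.
- lock (a joint): Index lock: red upright grip on the deck, 16 (x) x 26 (y) x 34 mm high, sliding along the turntable's y: 0 locked (towards the disc, red mark), 0.040 free (away, green mark). Slides with about 3 N and stays. Locked, its bolt stands between two lugs under the disc and holds it with about 2 degrees of play; it goes home only with the disc at its start or half a turn on, to about 3 degrees.
- lock_grip (a point): Centre of the top of the lock's red grip, 105 mm above the table.
- crank (a joint): Crank angle, rad: 0 at the start, grows clockwise from above. The disc turns the same way by half this angle: one full crank turn (6.28) is half a turn of the disc. Turns lightly when the lock is free.
- crank_centre (a point): Point on the crank's upright axis, 120 mm above the table, at the height of the handle's hinge; its axes turn with the crank. The crank arm runs from here 50 mm along the point's -x (towards the robot at the start) to the handle's hinge; arm 18 mm wide, top 98 mm above the table.
- crank_handle (a joint): Fold of the handle, rad: 0 folded flat, lying over the arm from its hinge back over the crank's axis; 1.571 swung fully out, upright above the hinge. Stiff enough to stay where it is left. The hinge axis is level and square to the arm.
- handle_grip (a point): Point on the handle's middle line 55 mm from its hinge: the place to grip. Handle: red revolving grip 18 mm thick, from 13 to 75 mm from the hinge; folded, its middle line is 120 mm above the table.
- colour_bottle: Red food colouring bottle, 34 mm across, 75 mm high; leave it alone.
- nozzle: Steel piping nozzle, 48 mm high, upright on a white tub lid 72 mm across; leave it alone.
There are look-alikes about, which are no part of the job. What is shaped like the spanner but turquoise is not meant.

How it is judged:
On the way, in this order (a step that is already met when the one before it is completed fails the run):
1. both spanner pins are seated in the ring's holes, the ring not yet turned (z of each of spanner_pin1, spanner_pin2 in the frame of ring_top below -0.005 m and horizontal distance between spanner and ring_top below 0.006 m and value of joint ring below 0.4 rad), for 0.2 s.
2. the ring is turned home (1.1 rad or more) with both pins still seated and the lock on (z of each of spanner_pin1, spanner_pin2 in the frame of ring_top below -0.005 m and horizontal distance between spanner and ring_top below 0.006 m and value of joint ring above 1.1 rad and value of joint lock below 0.008 m), for 0.2 s.
3. the spanner is back on its rest, and every tin stands upright and released on the near half of the disc, the crank not yet turned (x of each of tin1, tin2, tin3 in the frame of turntable below -0.02 m and z of tin1 in the frame of turntable between 0.064 and 0.078 m and horizontal distance between each of tin1, tin2, tin3 and ring_top below 0.175 m and angle between each of tin1, tin2, tin3's own z axis and vertical below 0.12 rad and linear speed of each of tin1, tin2, tin3 below 0.05 m/s and contact force between the fingers and tin1 below 0.3 N and z of tin2 in the frame of turntable between 0.064 and 0.078 m and contact force between the fingers and tin2 below 0.3 N and z of tin3 in the frame of turntable between 0.064 and 0.078 m and contact force between the fingers and tin3 below 0.3 N and value of joint crank below 0.4 rad and distance between spanner and spanner_rest below 0.06 m), for 0.2 s.
4. with the handle swung out, the disc has been cranked half a turn (value of joint crank_handle above 1.2 rad and value of joint crank between 6 and 6.6 rad), for 0.1 s.
At the end, for the whole second after the job is handed in: Ring over 1.1 rad; spanner at rest on its rest (within 20 mm, 0.15 rad); every tin present upright, released, on the disc's far half (over 20 mm past its middle, within 175 mm of its axis); crank one turn on (6.0 to 6.6 rad), handle folded (under 0.15 rad), lock home (under 6 mm) (value of joint ring above 1.1 rad and value of joint crank_handle below 0.15 rad and value of joint lock below 0.006 m and value of joint crank between 6 and 6.6 rad and horizontal distance between spanner and spanner_rest below 0.02 m and z of spanner in the frame of spanner_rest between 0.03 and 0.042 m and angle between the x axis of spanner and the x axis of spanner_rest, either way round below 0.15 rad and linear speed of spanner below 0.03 m/s and velocity of joint crank below 0.1 rad/s and x of each of tin1, tin2, tin3 in the frame of turntable above 0.02 m and z of tin1 in the frame of turntable between 0.064 and 0.078 m and horizontal distance between each of tin1, tin2, tin3 and ring_top below 0.175 m and angle between each of tin1, tin2, tin3's own z axis and vertical below 0.12 rad and linear speed of each of tin1, tin2, tin3 below 0.05 m/s and contact force between the fingers and tin1 below 0.3 N and z of tin2 in the frame of turntable between 0.064 and 0.078 m and contact force between the fingers and tin2 below 0.3 N and z of tin3 in the frame of turntable between 0.064 and 0.078 m and contact force between the fingers and tin3 below 0.3 N); the robot touches nothing.
It fails at once if the crank is turned while its handle is not swung out (value of joint crank between 0.6 and 5.6 rad and value of joint crank_handle below 0.8 rad).
It fails at once if the colouring bottle or the piping nozzle is moved more than 30 mm (distance of any of colour_bottle, nozzle from where it was at the start of the episode above 0.03 m).
Of tin1, tin2, tin3 only 2 to 3 are there at a start; the rules pass over those that are not, and their reading is None.
At some moment in a run one of tin1, tin2, tin3 may be knocked a few centimetres aside while the robot is not near it.
It also fails if it takes over 210 s, if anything falls off the work surface, if the arm or the gripper's body presses on something with over 40 N, if the wrist force passes 120 N, or if a joint passes its speed limit or range.

## Working session

There is one attempt and no reset: what is moved stays moved. The work goes in short steps, Python scripts to look and compute and a shell command to move; the robot and the scene stay as the last step left them, time stands still between calls to the robot, and variables do not carry over. Pictures are saved under pics/ and viewed, at most 14 in all, crops included, and the job is handed in when it is done.

```bash
ls; mkdir -p pics; cat > h.py <<'E'
import numpy as np,cv2
from rig import manip,eyes
def snap(n,f=None):
    im=eyes.get_image(n)
    if f: cv2.imwrite('pics/'+f,im['frame'][:,:,::-1])
    return im
def ray(im,p):
    u=np.array([(p[0]-im['cx'])/im['fx'],(p[1]-im['cy'])/im['fy']]);s=u.copy()
    for _ in range(20): s=u/(1+im['k1']*(s@s))
    R=np.array(im['R']);t=np.array(im['t'])
    return -R.T@t, R.T@np.array([s[0],s[1],1.])
def atz(im,p,z):
    c,d=ray(im,p); return c+d*(z-c[2])/d[2]
def tri(a,p,b,q):
    c1,d1=ray(a,p);c2,d2=ray(b,q)
    A=np.stack([d1,-d2],1);k=np.linalg.lstsq(A,c2-c1,rcond=None)[0]
    x,y=c1+k[0]*d1,c2+k[1]*d2
    return (x+y)/2,np.linalg.norm(x-y)
def proj(im,X):
    c=np.array(im['R'])@np.array(X)+np.array(im['t']);s=c[:2]/c[2];s=s*(1+im['k1']*(s@s))
    return np.array([s[0]*im['fx']+im['cx'],s[1]*im['fy']+im['cy']])
E
python3 - <<'E'
from h import *
np.set_printoptions(precision=3,suppress=True)
print(manip.get_state())
a=snap('side','s0.png');b=snap('top','t0.png')
for im in(a,b): print(im['fx'],im['k1'],-np.array(im['R']).T@im['t'])
A={};B={}
N=['turntable','disc_top','deck','ring_top','spanner','spanner_pin1','spanner_pin2','spanner_rest','tin1','tin2','tin3','lock_grip','crank_centre','handle_grip','colour_bottle','nozzle']
for n in N:
    A=eyes.place_of('side',n);B=eyes.place_of('top',n)
    f=lambda L:[(np.round(d['centre']).tolist(),round(d['confidence'],2)) for d in L[:4]]
    print(n,f(A),f(B), *( tri(a,A[0]['centre'],b,B[0]['centre']) if A and B else ()))
E
```

```text
pics
{'clock': 0.0, 'qpos': array([ 1.133,  0.277,  1.506, -0.   ,  1.361, -0.121]), 'qd': array([-0.   ,  0.002, -0.002, -0.002, -0.002, -0.   ]), 'effort': array([ -0.001, -41.676, -24.58 ,  -0.   ,   0.011,   0.   ]), 'position': array([0.179, 0.546, 0.244]), 'ee_rot': array([-0.   ,  0.158,  0.987, -0.001]), 'contact_force': array([ 0.654, -0.114, -0.855]), 'moment': array([-0.012,  0.034, -0.003]), 'gripper_force': 0.0, 'width': 0.08518164827351322}
516.5883747700159 0.06687375454054328 [-0.089 -1.138  0.974]
511.2393193964523 -0.09611249587220506 [0.204 0.102 1.866]
turntable [([322.0, 261.0], 0.63), ([325.0, 243.0], 0.41), ([389.0, 323.0], 0.19)] [([314.0, 186.0], 0.65)] [ 0.549 -0.057 -0.001] 0.013553588439431927
disc_top [] [([317.0, 185.0], 0.56)]
deck [([285.0, 202.0], 0.78), ([322.0, 261.0], 0.33), ([323.0, 233.0], 0.32)] [([246.0, 191.0], 0.94)] [0.53  0.188 0.077] 0.01227593556314667
ring_top [([320.0, 231.0], 0.61)] [([314.0, 186.0], 0.55), ([188.0, 194.0], 0.31)] [ 0.536 -0.048  0.107] 0.0041445739585364155
spanner [([272.0, 189.0], 0.62), ([243.0, 163.0], 0.58), ([25
[... 1158 characters left out ...]
, 341.0], 0.96), ([398.0, 366.0], 0.94), ([388.0, 323.0], 0.88)] [([427.0, 198.0], 0.87), ([393.0, 182.0], 0.77), ([395.0, 224.0], 0.64)] [ 0.433 -0.43   0.087] 0.13020570141223103
lock_grip [([303.0, 195.0], 0.59)] []
crank_centre [([276.0, 194.0], 0.68), ([221.0, 226.0], 0.54)] [([245.0, 196.0], 0.61)] [0.5   0.19  0.117] 0.008598503650814332
handle_grip [([271.0, 192.0], 0.45)] [([247.0, 195.0], 0.4)] [0.493 0.186 0.128] 0.014038043522717878
colour_bottle [([219.0, 224.0], 0.68)] [([226.0, 246.0], 0.5)] [0.329 0.266 0.004] 0.00601980702402947
nozzle [([245.0, 241.0], 0.68)] [([259.0, 238.0], 0.71), ([395.0, 223.0], 0.49), ([226.0, 248.0], 0.31)] [ 0.366  0.145 -0.003] 0.006811979685917647
```

```bash
python3 - <<'E'
import cv2
t=cv2.imread('pics/t0.png');s=cv2.imread('pics/s0.png')
cv2.imwrite('pics/t0c.png',cv2.resize(t[100:290,90:460],None,fx=2.16,fy=2.16,interpolation=3))
cv2.imwrite('pics/s0c.png',cv2.resize(s[140:400,190:460],None,fx=2.3,fy=2.3,interpolation=3))
E
```

```text
(no output)
```

View pics/t0c.png

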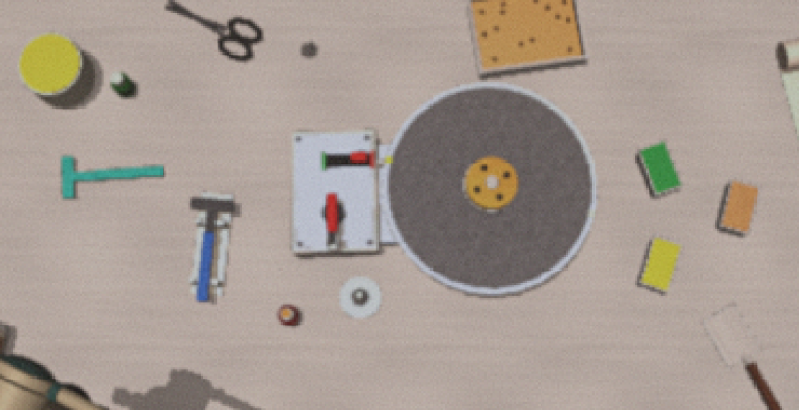

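View pics/s0c.png

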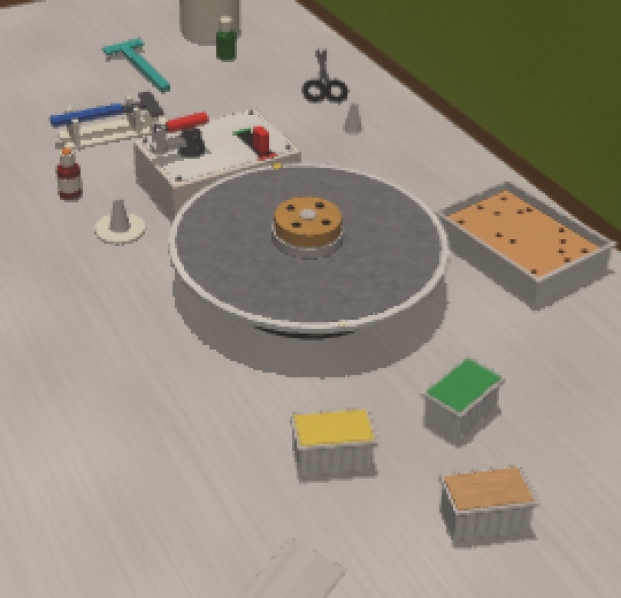

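```bash
cat > seg.py <<'E'
from h import *
np.set_printoptions(precision=4,suppress=True)
RG={'blue':((100,100,40),(125,255,255)),'green':((50,100,40),(75,255,255)),'yellow':((22,110,120),(32,255,255)),
 'orange':((8,80,120),(20,255,255)),'brass':((12,120,90),(24,255,255)),'red':((0,150,70),(7,255,255))}
def cen(im,col,roi,minrect=True):
    x0,y0,x1,y1=roi;h=cv2.cvtColor(im['frame'][y0:y1,x0:x1],cv2.COLOR_RGB2HSV)
    m=cv2.inRange(h,*RG[col]);n,l,st,c=cv2.connectedComponentsWithStats(m)
    if n<2:return None
    i=1+np.argmax(st[1:,4]);mm=(l==i)
    ys,xs=np.nonzero(mm);return np.array([xs.mean()+x0,ys.mean()+y0]),int(st[i,4]),np.stack([xs+x0,ys+y0],1)
def yaw(im,pts,z):
    P=np.array([atz(im,p,z)[:2] for p in pts]);w=np.cov(P.T);e,v=np.linalg.eigh(w);d=v[:,1]
    r=cv2.minAreaRect((P*1000).astype(np.float32))
    return np.arctan2(d[1],d[0]),2*np.sqrt(3*e[::-1]),r
E
python3 - <<'E'
from seg import *
a=snap('side');b=snap('top')
S={'green':(360,280,420,330),'yellow':(310,310,360,350),'orange':(375,335,430,365),'brass':(300,215,350,255),'blue':(205,170,260,200)}
T={'green':(380,160,410,195),'yellow':(380,205,410,240),'orange':(415,175,445,215),'brass':(295,160,340,210),'blue':(170,195,205,245)}
for c in S:
    A=cen(a,c,S[c]);B=cen(b,c,T[c])
    if A is None or B is None: print(c,A is None,B is None);continue
    z={'brass':.105,'blue':.047}.get(c,.046)
    print(c,A[1],B[1],tri(a,A[0],b,B[0]),atz(a,A[0],z),atz(b,B[0],z),yaw(a,A[2],z),yaw(b,B[2],z))
# holes: dark pixels inside brass hull
for im,n,r in((a,'side',S['brass']),(b,'top',T['brass'])):
    x0,y0,x1,y1=r
    cv2.imwrite(f'pics/ring_{n}.png',cv2.resize(im['frame'][y0:y1,x0:x1,::-1],None,fx=8,fy=8,interpolation=2))
for im,n,nm in((a,'side','deck'),(b,'top','deck'),(b,'top','spanner'),(a,'side','spanner'),(b,'top','spanner_rest'),(b,'top','crank_centre'),(b,'top','lock_grip')):
    for d in eyes.regions_of(n,nm)[:2]:
        ys,xs=np.nonzero(d['mask']);z={'deck':.07,'spanner':.047,'spanner_rest':.02}.get(nm,.1)
        print(n,nm,round(d['confidence'],2),d['bbox'],len(xs),*yaw(im,np.stack([xs,ys],1),z))
t=b['frame'][100:260,150:350,::-1];cv2.imwrite('pics/t1c.png',cv2.resize(t,None,fx=4,fy=3.75*4/3.75*0.93,interpolation=2))
E
python3 -c "
import cv2,numpy as np
a=cv2.imread('pics/ring_side.png');b=cv2.imread('pics/ring_top.png');c=np.zeros((400,800,3),np.uint8);c[:a.shape[0],:a.shape[1]]=a;c[:b.shape[0],440:440+b.shape[1]]=b;cv2.imwrite('pics/rings.png',c)"
```

```text
green 341 212 (array([ 0.5795, -0.3524,  0.0444]), np.float64(0.0014308083324773633)) [ 0.5776 -0.3536  0.046 ] [ 0.5798 -0.3523  0.046 ] (np.float64(-2.818494827093724), array([0.0761, 0.042 ]), ((578.13232421875, -353.1605224609375), (75.8271713256836, 41.90379333496094), 19.260438919067383)) (np.float64(-2.7938183643435073), array([0.0735, 0.0404]), ((579.2839965820312, -352.10498046875), (72.45845031738281, 40.663230895996094), 18.812795639038086))
yellow 421 257 (array([ 0.415 , -0.3472,  0.0451]), np.float64(0.0006723779758600183)) [ 0.4141 -0.3479  0.046 ] [ 0.4152 -0.3471  0.046 ] (np.float64(2.8091784069699224), array([0.0788, 0.0449]), ((414.710693359375, -347.4624328613281), (45.09296417236328, 78.48348236083984), 70.72077941894531)) (np.float64(2.7974019606650375), array([0.0777, 0.044 ]), ((415.76104736328125, -347.2560119628906), (44.00457763671875, 77.8638916015625), 71.42372131347656))
orange 521 262 (array([ 0.5128, -0.4868,  0.0446]), np.float64(0.0013361202025693945)) [ 0.5112 -0.4877  0.046 ] [ 0.5132 -0.4867  0.046 ] (np.float64(2.8643790292991334), array([0.0787
[... 2520 characters left out ...]
42877062 [0.0852 0.0226] ((481.00103759765625, 200.37893676757812), (88.52883911132812, 28.017873764038086), 0.44577863812446594)
top crank_centre 0.21 [384.4, 165.6, 407.8, 190.7] 392 -2.7928386202673177 [0.0833 0.0609] ((568.2876586914062, -335.9332275390625), (84.53279113769531, 61.833614349365234), 19.843229293823242)
top lock_grip 0.59 [253.2, 171.9, 268.7, 178.2] 41 1.38778419948066 [0.0452 0.0189] ((584.4441528320312, 144.86341857910156), (18.032339096069336, 49.44795227050781), 0.03267866373062134)
top lock_grip 0.48 [243.2, 190.5, 244.8, 209.0] 72 -3.124585692531235 [0.0655 0.0131] ((488.01104736328125, 202.1785888671875), (67.35340118408203, 10.523301124572754), 0.5057429671287537)
```

View pics/rings.png

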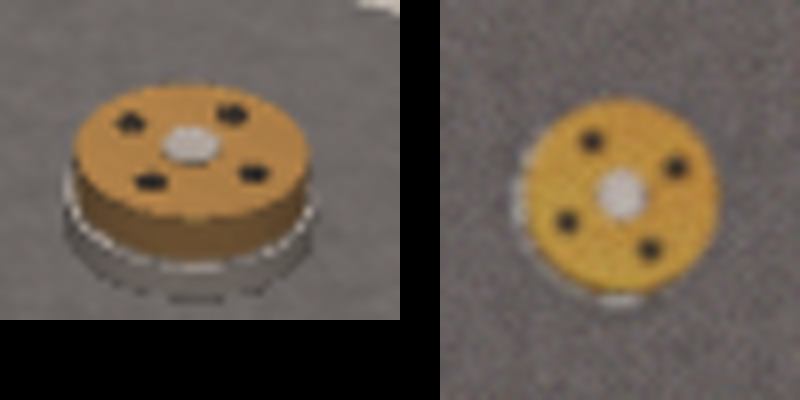

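View pics/t1c.png

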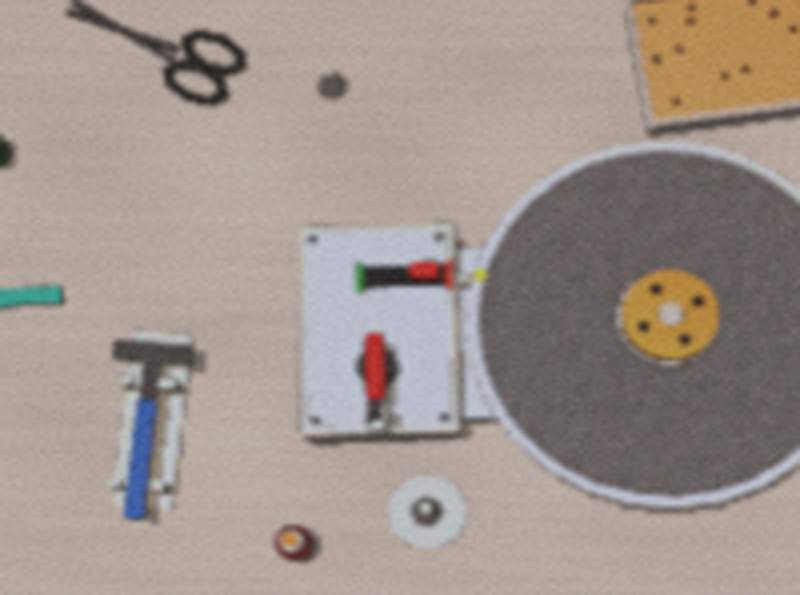

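```bash
cat > go.py <<'E'
import sys;from h import *
def q2R(q):
    from scipy.spatial.transform import Rotation as Ro
    return Ro.from_quat([q[1],q[2],q[3],q[0]]).as_matrix()
def go(x,y,z,phi,s=None,half=True):
    """phi: wanted world angle (deg) of tool x axis"""
    s=s or manip.get_state();R=q2R(s['ee_rot']);d=R.T@(np.array([x,y,z])-s['position'])
    cur=np.degrees(np.arctan2(R[1,0],R[0,0]));dp=(phi-cur+180)%360-180
    if half: dp=(dp+90)%180-90
    print('t%.1f pos'%s['clock'],np.round(s['position'],4),'phi %.1f'%cur,'tilt %.3f'%np.hypot(R[0,2],R[1,2]),'q6 %.2f'%s['qpos'][5],'w %.3f'%s['width'],'F',np.round(s['contact_force'],1))
    print('  row: dx %.4f dy %.4f dz %.4f spin %.4f'%(*(d/.5),-dp/360),' rows>=%d'%max(np.ceil(np.linalg.norm(d)/.05),np.ceil(abs(dp)/8.59)))
if __name__=='__main__': go(*map(float,sys.argv[1:5]))
E
python3 - <<'E'
from seg import *
from go import go
a=snap('side');b=snap('top')
def dark(im,p,r=2):
    g=cv2.cvtColor(im['frame'],cv2.COLOR_RGB2GRAY).astype(float);x,y=int(round(p[0])),int(round(p[1]))
    w=g[y-r:y+r+1,x-r:x+r+1];w=np.clip(np.percentile(w,80)-w,0,None);Y,X=np.mgrid[y-r:y+r+1,x-r:x+r+1]
    return np.array([(X*w).sum(),(Y*w).sum()])/w.sum()
f=lambda L,o,s:[np.array(o)+(np.array(p)+.5)/s-.5 for p in L]
hs=[dark(a,p) for p in f([(130,122),(232,114),(254,174),(152,182)],(300,215),8)]
ht=[dark(b,p) for p in f([(152,141),(236,167),(211,249),(128,221)],(295,160),8)]
P=[]
for p,q in zip(hs,ht):
    X,e=tri(a,p,b,q);P.append(X);print('hole',X,e)
for im,H in((a,hs),(b,ht)):
    Q=np.array([atz(im,p,.105)[:2] for p in H]);c=Q.mean(0);v=Q-c;an=np.arctan2(v[:,1],v[:,0]);
    print('c',c,'r',np.hypot(*v.T),'ang',np.degrees(an), 'mod90',np.degrees(np.angle(np.exp(4j*an).mean()))/4)
sc=[dark(b,p) for p in f([(313,240),(438,237),(445,417),(315,420)],(150,100),(4,3.72))]
Q=np.array([atz(b,p,.07)[:2] for p in sc]);print('screws',Q,'c',Q.mean(0));
for i,j in((0,1),(3,2),(1,2),(0,3)): d=Q[j]-Q[i];print(np.hypot(*d),np.degrees(np.arctan2(d[1],d[0])))
for c,roi,z in(('red',(255,165,270,180),.105),('red',(238,180,250,205),.12)):
    B=cen(b,c,roi);print(B[1],atz(b,B[0],z),yaw(b,B[2],z))
go(.448,.409,.15,175.4)
E
```

```text
hole [ 0.5481 -0.0405  0.1069] 0.037473283994460906
hole [ 0.548  -0.0808  0.1306] 0.003303992430131576
hole [ 0.536  -0.0797  0.1032] 0.036773116963240295
hole [ 0.5368 -0.0386  0.0773] 0.002489584407404307
c [ 0.5419 -0.0606] r [0.0269 0.0266 0.0268 0.0262] ang [ 117.5279   27.217   -63.4132 -152.5735] mod90 27.18956043705213
c [ 0.5425 -0.0599] r [0.027  0.0271 0.027  0.0268] ang [  27.521   -63.372  -153.1346  116.7482] mod90 26.94063187034862
screws [[0.6228 0.2586]
 [0.6251 0.1438]
 [0.4491 0.1378]
 [0.4459 0.254 ]] c [0.5357 0.1986]
0.11477929448324056 -88.88231472093179
0.11624081231659462 -88.45321429348736
0.1760783140792147 -178.05629990584677
0.17693385751488672 -178.5325421223156
19 [0.5831 0.1521 0.105 ] (np.float64(1.3207323184537794), array([0.0174, 0.0137]), ((583.3588256835938, 151.7733154296875), (10.78896713256836, 14.122223854064941), 0.034437935799360275))
59 [0.4919 0.1988 0.12  ] (np.float64(-3.137734843534291), array([0.0461, 0.0153]), ((491.75579833984375, 199.36874389648438), (45.65399932861328, 13.8545560836792), 0.4824657440185547))
t2.2 pos [0.1791 0.5464 0.2453] phi 161.8 tilt 0.000 q6 -0.12 w 0.085 F [ 0.4  0.4 -0.3]
  row: dx -0.5966 dy -0.0936 dz 0.1906 spin -0.0376  rows>=7
```

```bash
python3 -m creep '[[0.5,-0.597,-0.094,0.19,-0.0376],[0.5,-0.597,-0.094,0.19,-0.0376],[0.5,-0.597,-0.094,0.19,-0.0376],[0.5,-0.597,-0.094,0.19,-0.0376],[0.5,-0.597,-0.094,0.19,-0.0376],[0.5,-0.597,-0.094,0.19,-0.0376],[0.5,-0.597,-0.094,0.19,-0.0376],[0.5,-0.597,-0.094,0.19,-0.0376],[0.5,-0.597,-0.094,0.19,-0.0376],[0.5,-0.597,-0.094,0.19,-0.0376]]' 100; python3 go.py .448 .409 .036 175.4
```

```text
clock: 3.25
position: [0.4469, 0.4098, 0.151]
ee_rot: [-0.0, 0.04, 0.999, 0.0]
contact_force: [0.0, 0.1, 1.8]
width: 0.0426
gripper_force: 0.0
t3.2 pos [0.4469 0.4098 0.151 ] phi 175.5 tilt 0.001 q6 -0.87 w 0.043 F [0.  0.1 1.8]
  row: dx -0.0025 dy -0.0016 dz 0.2299 spin 0.0002  rows>=3
```

```bash
python3 -m creep '[[0.5,-0.0025,-0.0016,0.1,0],[0.5,-0.0025,-0.0016,0.18,0],[0.5,-0.0025,-0.0016,0.23,0],[0.5,-0.0025,-0.0016,0.23,0],[0.0,-0.0025,-0.0016,0.23,0],[0,-0.0025,-0.0016,0.23,0],[0,-0.0025,-0.0016,0.23,0],[0,-0.0025,-0.0016,0.23,0],[0,-0.0025,-0.0016,0.23,0],[0,-0.0025,-0.0016,0.23,0]]' 100; python3 go.py .448 .409 .036 175.4
```

```text
clock: 4.25
position: [0.4501, 0.4094, 0.0377]
ee_rot: [0.001, 0.04, 0.999, 0.002]
contact_force: [-2.2, 2.0, 6.5]
width: 0.0158
gripper_force: 98.6
t4.2 pos [0.4501 0.4094 0.0377] phi 175.4 tilt 0.005 q6 -0.87 w 0.016 F [-2.2  2.   6.5]
  row: dx 0.0042 dy -0.0012 dz 0.0033 spin -0.0001  rows>=1
```

```bash
python3 -m creep '[[0,0,0,-0.1,0],[0,0,0,-0.2,0],[0,0,0,-0.3,0],[0,0,0,-0.3,0],[0,0,0,-0.3,0]]'; python3 - <<'E'
from seg import *
a=snap('side');b=snap('top')
im=a['frame'][130:230,190:290,::-1];t=b['frame'][150:250,140:240,::-1]
cv2.imwrite('pics/grip.png',np.hstack([cv2.resize(x,None,fx=4,fy=4,interpolation=2) for x in(im,t)]))
E
python3 go.py .448 .409 .2 175.4
```

```text
clock: 4.75
position: [0.4498, 0.4079, 0.1871]
ee_rot: [0.001, 0.04, 0.999, 0.001]
contact_force: [-0.1, -0.2, -3.5]
width: 0.0158
gripper_force: 99.4
t4.8 pos [0.4483 0.4069 0.1839] phi 175.4 tilt 0.003 q6 -0.87 w 0.016 F [ 0.4 -0.2 -3.6]
  row: dx 0.0009 dy 0.0042 dz -0.0322 spin -0.0001  rows>=1
```

View pics/grip.png

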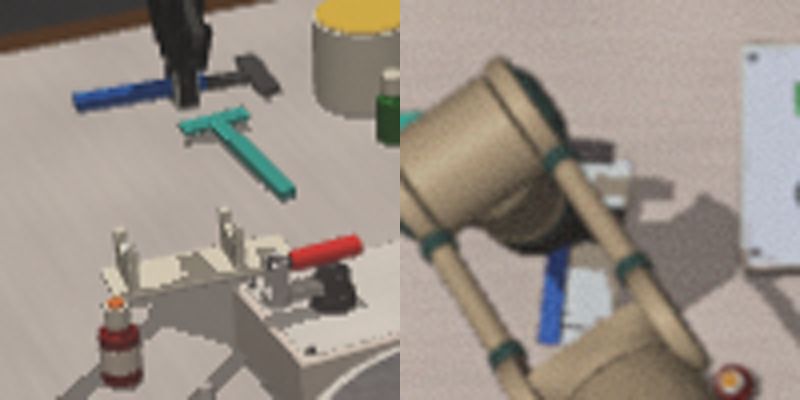

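```bash
python3 go.py .4814 -.0913 .19 207.1
```

```text
t4.8 pos [0.4483 0.4069 0.1839] phi 175.4 tilt 0.003 q6 -0.87 w 0.016 F [ 0.4 -0.2 -3.6]
  row: dx -0.1464 dy -0.9877 dz -0.0104 spin -0.0881  rows>=10
```

```bash
python3 -m creep '[[0,-0.146,-0.988,-0.01,-0.088],[0,-0.146,-0.988,-0.01,-0.088],[0,-0.146,-0.988,-0.01,-0.088],[0,-0.146,-0.988,-0.01,-0.088],[0,-0.146,-0.988,-0.01,-0.088],[0,-0.146,-0.988,-0.01,-0.088],[0,-0.146,-0.988,-0.01,-0.088],[0,-0.146,-0.988,-0.01,-0.088],[0,-0.146,-0.988,-0.01,-0.088],[0,-0.146,-0.988,-0.01,-0.088]]'; python3 go.py .4814 -.0913 .132 207.1
```

```text
clock: 5.85
position: [0.4803, -0.0859, 0.1882]
ee_rot: [-0.002, -0.234, 0.972, 0.001]
contact_force: [0.9, 0.5, -2.3]
width: 0.0155
gripper_force: 99.4
t5.8 pos [ 0.4803 -0.0859  0.1882] phi -152.9 tilt 0.004 q6 -2.36 w 0.016 F [ 0.9  0.5 -2.3]
  row: dx 0.0025 dy -0.0110 dz 0.1123 spin -0.0001  rows>=2
```

```bash
python3 -m creep '[[0,0.0025,-0.011,0.06,0],[0,0.0025,-0.011,0.1123,0],[0,0.0025,-0.011,0.1123,0],[0,0.0025,-0.011,0.1123,0],[0,0.0025,-0.011,0.1123,0]]'; python3 go.py .4814 -.0913 .132 207.1; python3 - <<'E'
from seg import *
a=snap('side','s5.png');b=snap('top','t5.png')
x=cv2.resize(a['frame'][205:275,270:370,::-1],None,fx=8,fy=8,interpolation=2);cv2.imwrite('pics/hov.png',x)
for n in('spanner','spanner_pin1','ring_top'):
    for c,im in(('side',a),('top',b)):
        for d in eyes.place_of(c,n)[:3]: print(n,c,np.round(d['centre'],1),round(d['confidence'],2))
print('proj ring C',proj(a,[.5422,-.0602,.105]),'spanner exp head ctr top',proj(a,[.5422,-.0602,.138]))
E
```

```text
clock: 6.35
position: [0.4839, -0.0895, 0.1346]
ee_rot: [0.0, -0.234, 0.972, -0.0]
contact_force: [1.0, 0.2, -0.9]
width: 0.016
gripper_force: 99.4
t6.3 pos [ 0.4839 -0.0895  0.1346] phi -152.9 tilt 0.001 q6 -2.37 w 0.016 F [ 1.   0.2 -0.9]
  row: dx 0.0060 dy -0.0009 dz 0.0052 spin 0.0000  rows>=1
spanner side [325.2 227.1] 0.76
spanner side [241.1 163.3] 0.69
spanner top [120.7 182.1] 0.5
spanner top [317.  179.1] 0.43
spanner_pin1 side [336.9 233.9] 0.81
spanner_pin1 side [238.  165.3] 0.67
spanner_pin1 side [313.6 223.8] 0.53
spanner_pin1 top [121.6 174.6] 0.67
spanner_pin1 top [120.8 186.7] 0.58
spanner_pin1 top [313.  185.9] 0.53
ring_top side [322.9 232. ] 0.73
ring_top side [401.4 365.7] 0.58
ring_top top [318.7 186.3] 0.54
proj ring C [323.5734 232.9154] spanner exp head ctr top [323.9159 223.5552]
```

View pics/hov.png

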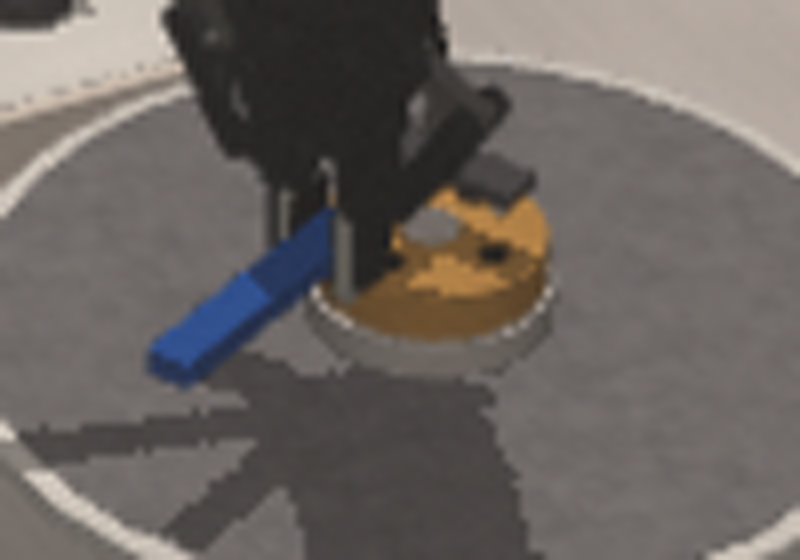

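```bash
cat > fit.py <<'E'
from seg import *
from scipy.optimize import minimize
def hull(im,pose,box,pitch=0):
    x,y,z,th=pose;c,s=np.cos(th),np.sin(th);P=[]
    for i in box[0]:
        for j in box[1]:
            for k in box[2]: P.append(proj(im,[x+c*i-s*j,y+s*i+c*j,z+k-pitch*i]))
    return cv2.convexHull(np.array(P,np.float32))[:,0]
def soft(im,pose,box,roi,pitch=0,K=6):
    x0,y0,x1,y1=roi;h=hull(im,pose,box,pitch);m=np.zeros(((y1-y0)*K,(x1-x0)*K),np.uint8)
    cv2.fillConvexPoly(m,np.round(((h-[x0-.5,y0-.5])*K-.5)*16).astype(np.int32),255,shift=4)
    return cv2.resize(m,(x1-x0,y1-y0),interpolation=cv2.INTER_AREA)/255.
BL=((-.164,-.048),(-.009,.009),(0,.012));HD=((-.010,.010),(-.037,.037),(0,.008))
E
python3 - <<'E'
from fit import *
from go import *
a=snap('side');f=a['frame'];hsv=cv2.cvtColor(f,cv2.COLOR_RGB2HSV)
rb=(280,225,311,262)
def sub(r): return hsv[r[1]:r[3],r[0]:r[2]].astype(float),f[r[1]:r[3],r[0]:r[2]].astype(float)
H,F=sub(rb); blue=np.clip((F[:,:,2]-F[:,:,0])/70.,0,1)
rh=(327,221,342,234); H2,F2=sub(rh); g=F2.sum(2)/3
print(np.round(F2[:,:,0]).astype(int)); 
rmb=F2[:,:,0]-F2[:,:,2]
s=manip.get_state();z0=s['position'][2]-.0027
def cost(p,z=z0,head=False):
    e=((soft(a,(p[0],p[1],z,p[2]),BL,rb)-blue)**2).sum()
    return e
for z in(z0-.004,z0,z0+.004):
    best=min((minimize(cost,[.5422+dx,-.0602+dy,np.radians(27)],args=(z,),method='Nelder-Mead',options=dict(initial_simplex=[[.5422+dx,-.0602+dy,.47],[.55+dx,-.0602+dy,.47],[.5422+dx,-.052+dy,.47],[.5422+dx,-.06+dy,.52]])) for dx in(-.006,.006) for dy in(-.006,.006)),key=lambda r:r.fun)
    p=best.x;print(z,p[:2],np.degrees(p[2]),best.fun,'blue sum',blue.sum())
    for c in((.01,-.037,.008),(-.01,-.037,.008),(.01,-.037,0),(-.01,-.037,0)):
        ct,st=np.cos(p[2]),np.sin(p[2]);q=proj(a,[p[0]+ct*c[0]-st*c[1],p[1]+st*c[0]+ct*c[1],z+c[2]]);print('  head corner crop',np.round((q-[270,205]+.5)*8-.5))
go(.4814,-.0913,.132,207.1)
E
```

```text
[[ 42  41  40  49  76 104 107 108 110 111 111 110 112 113 112]
 [ 39  39  44  65 105 110 109 111 115 113 112 114 115 113 111]
 [ 40  41  55 105 112 111 113 112 113 113 113 114 115 114 114]
 [ 40  44  65  81 100  88 109 111 112 111 114 114 114 115 115]
 [ 40  65  76  75  74  75  83  99 110 111 114 114 113 115 114]
 [ 55  74  77  75  75  74  73  73  82  86 113 114 113 113 114]
 [ 59  71  74  75  75  75  76  74  71  65 109 113 112 112 112]
 [ 54  49  56  67  73  74  76  72  57  67 106 112 111 112 111]
 [ 80  57  53  52  53  61  68  59  93 116 111 110 110 112 114]
 [146 117  94  90  72  59  60 115 172 165 123 111 110 112 112]
 [176 178 177 176 132 103 116 170 174 174 152 118 114 114 114]
 [139 177 180 179 177 149 172 174 174 174 174 124 113 114 114]
 [109 169 174 174 179 178 178 176 175 174 174 143 117 114 114]]
0.12768326280095083 [ 0.5517 -0.0578] 24.567783181402657 24.63996798719488 blue sum 149.28571428571428
  head corner crop [554. 171.]
  head corner crop [522. 196.]
  head corner crop [553. 190.]
  head corner crop [521. 214.]
0.13168326280095083 [ 0.5488 -0.0607] 25.4381974846701 25.263255733666014 blue sum 149.28571428571428
  head corner crop [553. 167.]
  head corner crop [521. 192.]
  head corner crop [552. 186.]
  head corner crop [520. 211.]
0.13568326280095083 [ 0.5448 -0.0661] 25.630170803506505 25.697666674512945 blue sum 149.28571428571428
  head corner crop [551. 168.]
  head corner crop [520. 193.]
  head corner crop [550. 187.]
  head corner crop [519. 212.]
t6.8 pos [ 0.4835 -0.0897  0.1344] phi -152.9 tilt 0.001 q6 -2.37 w 0.016 F [ 0.2  0.3 -2.1]
  row: dx 0.0051 dy -0.0010 dz 0.0048 spin -0.0001  rows>=1
```

```bash
cat > fit2.py <<'E'
from fit import *
def run(a,x0,rb,rh,zs,pitch=0,skip=None):
    f=a['frame'].astype(float)
    F=f[rb[1]:rb[3],rb[0]:rb[2]];r=(F[:,:,2]-F[:,:,0])/(F.sum(2)+1);blue=np.clip(r/.2,0,1)
    G=f[rh[1]:rh[3],rh[0]:rh[2]];g=G[:,:,0];hd=np.clip((108-g)/30,0,1);w=np.ones_like(hd)
    for i in range(w.shape[0]):
        for j in range(w.shape[1]):
            if (i<3 and j<5) or g[i,j]<46: w[i,j]=0
    def cost(p,z): return ((soft(a,(p[0],p[1],z,p[2]),BL,rb,pitch)-blue)**2).sum()+((w*(soft(a,(p[0],p[1],z,p[2]),HD,rh,pitch)-hd))**2).sum()
    out=[]
    for z in zs:
        S=[np.array(x0)+d for d in([0,0,0],[.006,0,0],[0,.006,0],[0,0,.05])]
        b=minimize(cost,x0,args=(z,),method='Nelder-Mead',options=dict(initial_simplex=S,xatol=1e-5))
        b=minimize(cost,b.x,args=(z,),method='Nelder-Mead',options=dict(initial_simplex=[b.x+d for d in([0,0,0],[-.004,0,0],[0,-.004,0],[0,0,-.03])],xatol=1e-5))
        out.append((z,b.x,b.fun));print('z %.4f pos %.4f %.4f yaw %.2f cost %.2f'%(z,*b.x[:2],np.degrees(b.x[2]),b.fun))
    return out,blue.sum(),hd.sum()
E
python3 - <<'E'
from fit2 import *
a=snap('side')
for pt in(-.04,0,.04):
    print('pitch',pt);o=run(a,[.5445,-.0600,.47],(280,225,311,262),(327,221,342,234),[.124,.128,.132,.136],pt)
E
```

```text
pitch -0.04
z 0.1240 pos 0.5502 -0.0486 yaw 25.58 cost 21.53
z 0.1280 pos 0.5460 -0.0547 yaw 25.51 cost 25.02
z 0.1320 pos 0.5459 -0.0573 yaw 25.89 cost 27.42
z 0.1360 pos 0.5398 -0.0646 yaw 25.72 cost 29.33
pitch 0
z 0.1240 pos 0.5475 -0.0497 yaw 27.56 cost 11.29
z 0.1280 pos 0.5453 -0.0547 yaw 27.50 cost 13.28
z 0.1320 pos 0.5430 -0.0597 yaw 27.24 cost 15.33
z 0.1360 pos 0.5398 -0.0645 yaw 27.42 cost 17.03
pitch 0.04
z 0.1240 pos 0.5449 -0.0518 yaw 29.08 cost 12.40
z 0.1280 pos 0.5422 -0.0566 yaw 29.22 cost 11.94
z 0.1320 pos 0.5394 -0.0611 yaw 29.33 cost 11.40
z 0.1360 pos 0.5364 -0.0658 yaw 29.54 cost 11.66
```

```bash
python3 go.py .4820 -.0909 .108 207.1
```

```text
t6.8 pos [ 0.4834 -0.0897  0.1343] phi -152.9 tilt 0.000 q6 -2.37 w 0.016 F [ 0.9 -0.2 -1.8]
  row: dx 0.0037 dy -0.0009 dz 0.0526 spin -0.0001  rows>=1
```

```bash
python3 -m creep '[[0,0.0037,-0.0009,0,0],[0,0.0037,-0.0009,0.01,0],[0,0.0037,-0.0009,0.02,0],[0,0.0037,-0.0009,0.026,0],[0,0.0037,-0.0009,0.03,0],[0,0.0037,-0.0009,0.034,0],[0,0.0037,-0.0009,0.038,0],[0,0.0037,-0.0009,0.038,0]]'; python3 go.py .4820 -.0909 .108 207.1
```

```text
clock: 7.65
position: [0.4818, -0.0909, 0.1148]
ee_rot: [-0.0, -0.234, 0.972, 0.0]
contact_force: [-0.0, -1.2, -1.6]
width: 0.0158
gripper_force: 99.4
t7.7 pos [ 0.4818 -0.0909  0.1148] phi -152.9 tilt 0.000 q6 -2.37 w 0.016 F [-0.  -1.2 -1.6]
  row: dx -0.0005 dy -0.0002 dz 0.0136 spin -0.0001  rows>=1
```

```bash
python3 -m creep '[[0,0,0,0.004,0],[0,0,0,0.008,0],[0,0,0,0.011,0],[0,0,0,0.011,0],[0,0,0,0.011,0]]'; python3 go.py .4820 -.0909 .108 207.1;  python3 - <<'E'
from fit2 import *
a=snap('side','s8.png')
o=run(a,[.543,-.0600,.47],(280,225,311,262),(327,221,342,238),[.104,.107,.110,.113])
cv2.imwrite('pics/seat.png',cv2.resize(a['frame'][205:275,270:370,::-1],None,fx=8,fy=8,interpolation=2))
E
```

```text
clock: 8.15
position: [0.4819, -0.091, 0.1096]
ee_rot: [0.0, -0.234, 0.972, 0.0]
contact_force: [-0.6, 0.5, -2.2]
width: 0.0161
gripper_force: 99.4
t8.2 pos [ 0.4819 -0.091   0.1096] phi -152.9 tilt 0.000 q6 -2.37 w 0.016 F [-0.6  0.5 -2.2]
  row: dx -0.0002 dy 0.0000 dz 0.0031 spin -0.0001  rows>=1
z 0.1040 pos 0.5435 -0.0583 yaw 26.76 cost 38.06
z 0.1070 pos 0.5413 -0.0620 yaw 26.98 cost 40.30
z 0.1100 pos 0.5388 -0.0644 yaw 27.71 cost 42.26
z 0.1130 pos 0.5366 -0.0684 yaw 27.44 cost 43.40
```

View pics/seat.png

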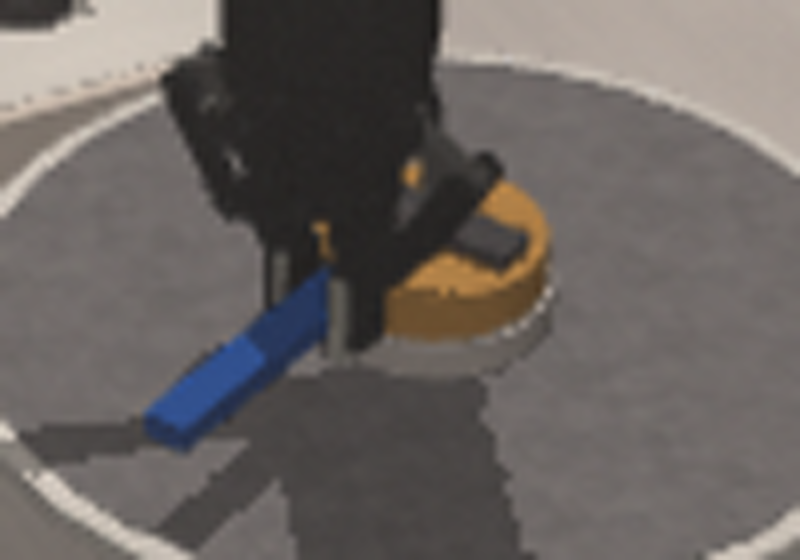

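```bash
python3 -m creep '[[0,0,0,0.003,0],[0,0,0,0.0045,0],[0,0,0,0.0045,0],[0,0,0,0.0045,0]]'; python3 -m creep '[[0,0.005,0,0.0045,0],[0,0.005,0,0.0045,0],[0,0.005,0,0.0045,0]]'; python3 -m creep '[[0,-0.005,0,0,0],[0,-0.005,0,0,0],[0,-0.005,0,0,0]]'
```

```text
clock: 8.6
position: [0.4821, -0.0911, 0.1076]
ee_rot: [0.0, -0.234, 0.972, -0.0]
contact_force: [-0.4, -0.6, 0.3]
width: 0.0162
gripper_force: 99.8
clock: 8.9
position: [0.482, -0.0913, 0.1069]
ee_rot: [0.003, -0.233, 0.972, 0.0]
contact_force: [0.4, 4.5, 9.8]
width: 0.0161
gripper_force: 101.0
clock: 9.2
position: [0.4821, -0.0912, 0.1069]
ee_rot: [0.001, -0.234, 0.972, -0.001]
contact_force: [-4.8, 0.4, 13.5]
width: 0.0164
gripper_force: 101.6
```

```bash
python3 -m creep '[[0,0,0,-0.002,0],[0,-0.0005,0.0118,-0.002,0.0139],[0,-0.0021,0.0235,-0.002,0.0278],[0,-0.0046,0.035,-0.002,0.0417],[0,-0.0082,0.0462,-0.002,0.0556],[0,-0.0127,0.0571,-0.002,0.0694],[0,-0.0181,0.0676,-0.002,0.0833],[0,-0.0244,0.0775,-0.002,0.0972],[0,-0.0244,0.0775,-0.002,0.0972]]'; python3 go.py .4821 -.0911 .107 172; python3 - <<'E'
from go import *
s=manip.get_state();print(s['moment'],s['gripper_force']);R=q2R(s['ee_rot']);print('C est',s['position']-.0676*R[:,0])
E
```

```text
clock: 10.1
position: [0.4746, -0.0509, 0.1072]
ee_rot: [-0.0, 0.069, 0.998, -0.0]
contact_force: [-3.7, -0.3, 8.1]
width: 0.016
gripper_force: 100.9
t10.1 pos [ 0.4746 -0.0509  0.1072] phi 172.1 tilt 0.001 q6 -1.68 w 0.016 F [-3.7 -0.3  8.1]
  row: dx -0.0259 dy -0.0776 dz 0.0004 spin 0.0002  rows>=1
[-0.06349774  0.30527635 -0.03528243] 100.91085433959961
C est [ 0.54159921 -0.06020157  0.10716601]
```

```bash
python3 -m creep '[[0,-0.0005,0.0118,0,0.0139],[0,-0.0021,0.0235,0,0.0278],[0,-0.0046,0.035,0,0.0417],[0,-0.0082,0.0462,0,0.0556],[0,-0.0127,0.0571,0,0.0694],[0,-0.0158,0.0635,0,0.0778],[0,-0.0158,0.0635,0,0.0778]]'; python3 -m creep '[[0,-0.0005,0.0118,0,0.0139],[0,-0.0005,0.0118,0,0.0139],[0,-0.0005,0.0118,0,0.0139],[0,-0.0005,0.0118,0,0.0139]]';python3 go.py .4821 -.0911 .107 172; 
```

```text
clock: 10.8
position: [0.4862, -0.0196, 0.1072]
ee_rot: [-0.001, 0.309, 0.951, 0.0]
contact_force: [-5.9, 3.0, 10.0]
width: 0.0158
gripper_force: 101.2
clock: 11.2
position: [0.4901, -0.0148, 0.1072]
ee_rot: [-0.001, 0.35, 0.937, 0.001]
contact_force: [-4.5, 4.5, 10.8]
width: 0.0159
gripper_force: 101.1
t11.2 pos [ 0.4901 -0.0148  0.1072] phi 139.0 tilt 0.002 q6 -1.03 w 0.016 F [-4.5  4.5 10.8]
  row: dx -0.0880 dy -0.1257 dz 0.0001 spin -0.0916  rows>=4
```

```bash
python3 -m creep '[[0,-0.0005,0.0118,0,0.0139],[0,-0.0005,0.0118,0,0.0139],[0,-0.0005,0.0118,0,0.0139],[0,-0.0005,0.0118,0,0.0139]]';python3 go.py .4821 -.0911 .107 172;python3 - <<'E'
from seg import *
a=snap('side');x=cv2.resize(a['frame'][205:275,270:370,::-1],None,fx=8,fy=8,interpolation=2);cv2.imwrite('pics/turned.png',x)
print(manip.get_state()['moment'])
E
```

```text
clock: 11.6
position: [0.4931, -0.012, 0.1071]
ee_rot: [-0.001, 0.388, 0.922, -0.001]
contact_force: [-6.9, -0.4, 11.7]
width: 0.016
gripper_force: 101.7
t11.6 pos [ 0.4931 -0.012   0.1071] phi 134.3 tilt 0.004 q6 -0.94 w 0.016 F [-6.9 -0.4 11.7]
  row: dx -0.0979 dy -0.1263 dz 0.0006 spin -0.1047  rows>=5
[-0.2425  0.825   0.916 ]
```

View pics/turned.png

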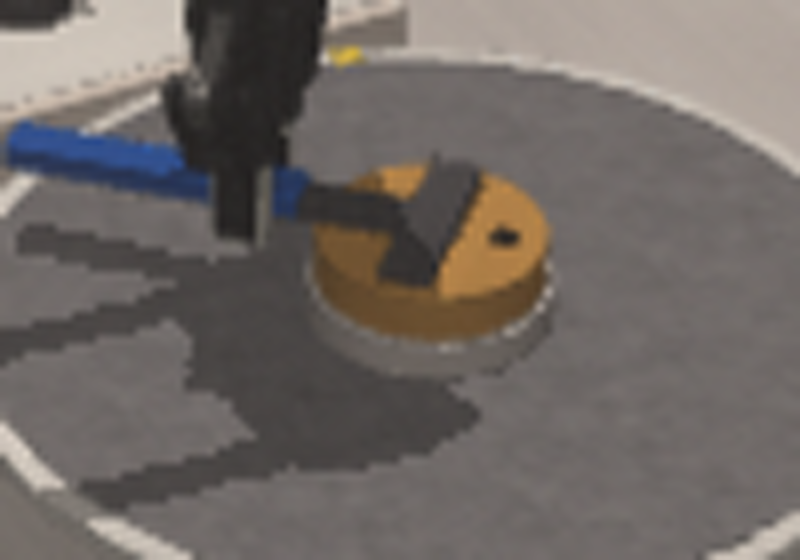

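```bash
python3 - <<'E'
from seg import *
from go import go
a=snap('side');p=atz(a,np.array([270,205])+(np.array([505,237])+.5)/8-.5,.105)-[.5419,-.0606,0]
print(p,np.hypot(*p[:2]),np.degrees(np.arctan2(p[1],p[0])))
E
```

```text
[ 0.0209 -0.017   0.105 ] 0.026915264119779486 -39.130122740035745
```

```bash
python3 -m creep '[[0,-0.0003,-0.0095,-0.002,-0.011],[0,-0.0003,-0.0095,-0.002,-0.011],[0,-0.0003,-0.0095,-0.01,-0.011],[0,-0.0003,-0.0095,-0.03,-0.011],[0,-0.0003,-0.0095,-0.1,-0.011],[0,-0.0003,-0.0095,-0.18,-0.011],[0,-0.0003,-0.0095,-0.18,-0.011],[0,-0.0003,-0.0095,-0.18,-0.011]]';python3 go.py .4490 .4087 .19 175.4; python3 - <<'E'
from seg import *
a=snap('side','s12.png');x=cv2.resize(a['frame'][190:270,210:360,::-1],None,fx=5,fy=5,interpolation=2);cv2.imwrite('pics/lift.png',x)
E
```

```text
clock: 12.5
position: [0.4923, -0.0153, 0.1971]
ee_rot: [0.001, 0.359, 0.934, 0.0]
contact_force: [0.5, 0.2, -2.9]
width: 0.0162
gripper_force: 99.6
t12.5 pos [ 0.4923 -0.0153  0.1971] phi 138.0 tilt 0.002 q6 -1.01 w 0.016 F [ 0.5  0.2 -2.9]
  row: dx 0.6320 dy 0.5722 dz 0.0134 spin -0.1039  rows>=9
```

View pics/lift.png

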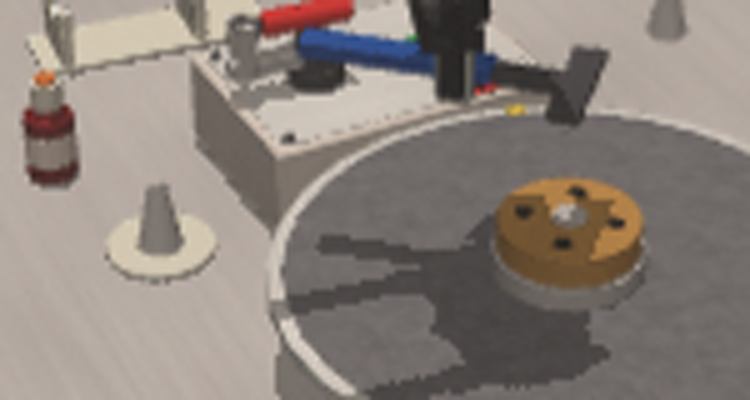

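```bash
python3 -m creep '[[0,0.632,0.572,0.013,-0.104],[0,0.632,0.572,0.013,-0.104],[0,0.632,0.572,0.013,-0.104],[0,0.632,0.572,0.013,-0.104],[0,0.632,0.572,0.013,-0.104],[0,0.632,0.572,0.013,-0.104],[0,0.632,0.572,0.013,-0.104],[0,0.632,0.572,0.013,-0.104],[0,0.632,0.572,0.013,-0.104],[0,0.632,0.572,0.013,-0.104]]';python3 -m creep '[[0,0,0,0,0],[0,0,0,0,0],[0,0,0,0,0]]'; python3 go.py .4490 .4087 .1 175.4
```

```text
clock: 13.55
position: [0.4465, 0.4122, 0.1869]
ee_rot: [-0.002, 0.038, 0.999, -0.0]
contact_force: [-0.7, -1.7, -2.4]
width: 0.0158
gripper_force: 99.4
clock: 13.85
position: [0.4482, 0.4075, 0.1891]
ee_rot: [-0.0, 0.04, 0.999, -0.001]
contact_force: [-0.0, 0.7, -2.7]
width: 0.0156
gripper_force: 99.4
t13.8 pos [0.4482 0.4075 0.1891] phi 175.4 tilt 0.001 q6 -0.87 w 0.016 F [-0.   0.7 -2.7]
  row: dx -0.0015 dy 0.0028 dz 0.1782 spin -0.0001  rows>=2
```

```bash
python3 - <<'E'
from seg import *
a=snap('side');o=cv2.resize(cv2.imread('pics/grip.png')[:,:400],(100,100),interpolation=cv2.INTER_AREA)
f0=dict(a);F=a['frame'].copy();F[130:230,190:290]=o[:,:,::-1];f0['frame']=F
for im,z in((f0,.187),(a,.192)):
    A=cen(im,'blue',(200,140,260,165));print(A[0],A[1],atz(im,A[0],z),np.degrees(yaw(im,A[2],z)[0]),'min/max col',A[2][:,0].min(),A[2][:,0].max(), atz(im,A[2][A[2][:,0]<A[2][:,0].min()+3].mean(0),z))
E
```

```text
[220.4667 153.0889] 90 [0.3991 0.4174 0.187 ] 175.54807799576682 min/max col 209 232 [0.3631 0.4221 0.187 ]
[219.9    152.6889] 90 [0.3953 0.4114 0.192 ] 174.98132434883553 min/max col 208 232 [0.3583 0.4161 0.192 ]
```

```bash
python3 -m creep '[[0,-0.003,0.0026,0.1,0],[0,-0.003,0.0026,0.18,0],[0,-0.003,0.0026,0.23,0],[0,-0.003,0.0026,0.26,0],[0,-0.003,0.0026,0.28,0],[0,-0.003,0.0026,0.29,0],[0,-0.003,0.0026,0.298,0],[0,-0.003,0.0026,0.3,0],[0,-0.003,0.0026,0.3,0]]'; python3 go.py .4490 .4087 .038 175.4; python3 - <<'E'
from seg import *
a=snap('side');x=cv2.resize(a['frame'][150:220,190:290,::-1],None,fx=8,fy=8,interpolation=2);cv2.imwrite('pics/rest.png',x)
E
```

```text
clock: 14.8
position: [0.4501, 0.4104, 0.0403]
ee_rot: [0.001, 0.04, 0.999, 0.0]
contact_force: [-0.4, 0.1, -1.7]
width: 0.0161
gripper_force: 99.4
t14.8 pos [0.4501 0.4104 0.0403] phi 175.5 tilt 0.001 q6 -0.87 w 0.016 F [-0.4  0.1 -1.7]
  row: dx 0.0020 dy -0.0035 dz 0.0045 spin 0.0002  rows>=1
```

View pics/rest.png

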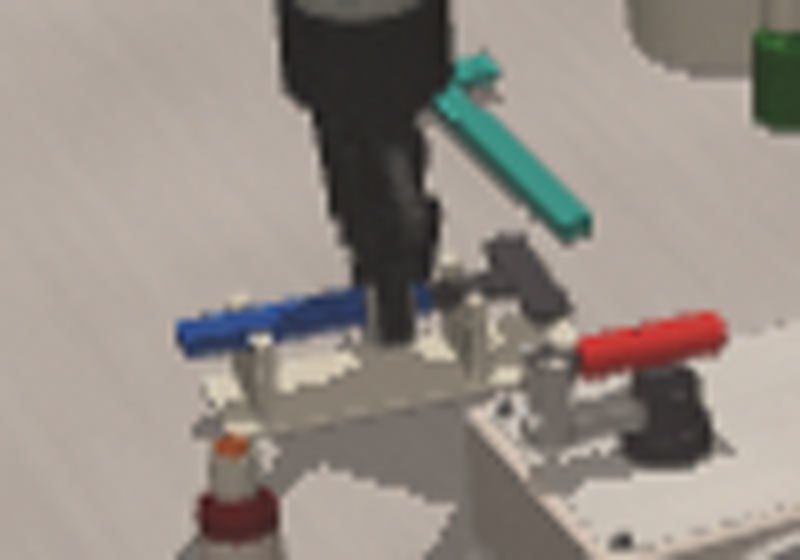

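```bash
python3 -m creep '[[0,0.001,-0.0015,0.0045,0],[0,0.001,-0.0015,0.0045,0],[0.4,0.001,-0.0015,0.0045,0],[0.4,0.001,-0.0015,0.0045,0],[0.4,0.001,-0.0015,0.0045,0],[0.4,0.001,-0.0015,-0.05,0],[0.4,0.001,-0.0015,-0.15,0],[0.4,0.001,-0.0015,-0.25,0],[0.4,0.001,-0.0015,-0.35,0],[0.4,0.001,-0.0015,-0.35,0]]' 60; python3 - <<'E'
from seg import *
a=snap('side')
for n in ['blue']:
    A=cen(a,'blue',(205,170,260,200));print(A[0],A[1],atz(a,A[0],.047),np.degrees(yaw(a,A[2],.047)[0]))
from go import go
# tin slots: near half angles 180,120,240 rel turntable, yaw tt
C=np.array([.5422,-.0602]);tt=np.radians(1.5)
for k in(-60,0,60):
    g=np.pi+tt+np.radians(k);print(k,C+.112*np.array([np.cos(g),np.sin(g)]),'long deg',np.degrees(g+np.pi/2))
go(.5796,-.3524,.2,180-161.0)
E
```

```text
clock: 15.85
position: [0.4528, 0.412, 0.2232]
ee_rot: [0.006, 0.04, 0.999, 0.005]
contact_force: [0.5, 1.2, -0.4]
width: 0.0344
gripper_force: 0.0
[227.0192 189.6442] 104 [0.407  0.4023 0.047 ] 175.4233324289454
-60 [0.4837 0.0353] long deg 211.50000000000003
0 [ 0.4302 -0.0631] long deg 271.5
60 [ 0.4888 -0.1586] long deg 331.5
t15.9 pos [0.4511 0.4109 0.2194] phi 175.5 tilt 0.010 q6 -0.87 w 0.034 F [-0.4 -0.5 -0.5]
  row: dx -0.3766 dy -1.5016 dz 0.0319 spin -0.0654  rows>=16
```

```bash
python3 -m creep '[[0.6,-0.19,-0.75,0,0.217],[0.8,-0.19,-0.75,0,0.217],[1,-0.19,-0.75,0,0.217],[1,-0.19,-0.75,0,0.217],[1,-0.19,-0.75,0,0.217],[1,-0.19,-0.75,0,0.217],[1,-0.19,-0.75,0,0.217],[1,-0.19,-0.75,0,0.217],[1,-0.19,-0.75,0,0.217],[1,-0.19,-0.75,0,0.217]]' 40; python3 - <<'E'
from go import *
go(.5796,-.3524,.12,19,half=False)
E
```

```text
clock: 16.9
position: [0.5134, 0.0269, 0.2131]
ee_rot: [-0.001, 0.662, 0.75, -0.001]
contact_force: [0.2, 0.3, 0.1]
width: 0.0856
gripper_force: 0.0
t16.9 pos [0.5134 0.0269 0.2131] phi 97.2 tilt 0.003 q6 -0.21 w 0.086 F [0.2 0.3 0.1]
  row: dx -0.7693 dy 0.0374 dz 0.1854 spin 0.2171  rows>=10
```

```bash
python3 -m creep '[[1,-0.769,0.037,0.05,0.217],[1,-0.769,0.037,0.05,0.217],[1,-0.769,0.037,0.05,0.217],[1,-0.769,0.037,0.05,0.217],[1,-0.769,0.037,0.05,0.217],[1,-0.769,0.037,0.05,0.217],[1,-0.769,0.037,0.1,0.217],[1,-0.769,0.037,0.15,0.217],[1,-0.769,0.037,0.185,0.217],[1,-0.769,0.037,0.185,0.217]]'; python3 - <<'E'
from seg import *
from go import *
a=snap('side');b=snap('top')
def tin(c,S,T):
    A=cen(a,c,S);B=cen(b,c,T)
    print(c,A and (atz(a,A[0],.046),A[1],np.degrees(yaw(a,A[2],.046)[0])),B and (atz(b,B[0],.046),B[1],np.degrees(yaw(b,B[2],.046)[0])))
tin('green',(340,270,440,340),(370,150,430,210));tin('yellow',(290,300,370,360),(370,200,420,250));tin('orange',(365,335,450,375),(405,170,460,225))
go(.5796,-.3524,.022,19,half=False)
E
```

```text
clock: 17.9
position: [0.5794, -0.3494, 0.1167]
ee_rot: [-0.004, 0.986, 0.168, -0.003]
contact_force: [-0.4, 1.0, -0.8]
width: 0.0856
gripper_force: 0.0
green (array([ 0.5779, -0.3533,  0.046 ]), 333, np.float64(-162.10651820876248)) None
yellow (array([ 0.4465, -0.3565,  0.046 ]), 39, np.float64(57.73546192135859)) None
orange (array([ 0.5113, -0.4876,  0.046 ]), 522, np.float64(164.34371101849376)) (array([ 0.5121, -0.4875,  0.046 ]), 249, np.float64(159.6217818288194))
t18.0 pos [ 0.5816 -0.3495  0.1212] phi 19.5 tilt 0.003 q6 0.59 w 0.085 F [-0.5  0.2  0.9]
  row: dx -0.0055 dy 0.0047 dz 0.1985 spin 0.0014  rows>=2
```

```bash
python3 -m creep '[[1,-0.0055,0.0047,0.1,0.0014],[1,-0.0055,0.0047,0.2,0.0014],[1,-0.0055,0.0047,0.2,0.0014],[0.3,-0.0055,0.0047,0.2,0.0014],[0.3,-0.0055,0.0047,0.2,0.0014],[0.3,-0.0055,0.0047,0.2,0.0014],[0.3,-0.0055,0.0047,0.2,0.0014],[0.3,-0.0055,0.0047,0.2,0.0014]]' 40;python3 -m creep '[[0.3,0,0,-0.1,0],[0.3,0,0,-0.2,0],[0.3,0,0,-0.3,0],[0.3,0,0,-0.35,0],[0.3,0,0,-0.35,0]]'; python3 - <<'E'
from go import *
go(.4837,.0353,.2,31.5,half=False)
E
```

```text
clock: 18.8
position: [0.582, -0.3547, 0.0261]
ee_rot: [0.002, 0.987, 0.163, 0.002]
contact_force: [0.8, 1.9, 7.0]
width: 0.0517
gripper_force: 44.6
clock: 19.3
position: [0.5823, -0.356, 0.2046]
ee_rot: [0.005, 0.987, 0.163, 0.005]
contact_force: [1.0, -0.5, -2.0]
width: 0.0512
gripper_force: 43.9
t19.3 pos [ 0.5823 -0.356   0.2046] phi 18.7 tilt 0.014 q6 0.59 w 0.051 F [ 1.  -0.5 -2. ]
  row: dx 0.0647 dy -0.8045 dz 0.0004 spin -0.0354  rows>=9
```

```bash
python3 -m creep '[[0.3,0.065,-0.804,0,-0.035],[0.3,0.065,-0.804,0,-0.035],[0.3,0.065,-0.804,0,-0.035],[0.3,0.065,-0.804,0,-0.035],[0.3,0.065,-0.804,0,-0.035],[0.3,0.065,-0.804,0,-0.035],[0.3,0.065,-0.804,0,-0.035],[0.3,0.065,-0.804,0,-0.035],[0.3,0.065,-0.804,0,-0.035],[0.3,0.065,-0.804,0,-0.035]]'; python3 - <<'E'
from go import *
go(.4837,.0353,.1,31.5,half=False)
E
```

```text
clock: 20.3
position: [0.4805, 0.0383, 0.1965]
ee_rot: [0.0, 0.962, 0.272, -0.001]
contact_force: [-0.5, 0.1, -2.2]
width: 0.0513
gripper_force: 44.0
t20.3 pos [0.4805 0.0383 0.1965] phi 31.5 tilt 0.001 q6 0.96 w 0.051 F [-0.5  0.1 -2.2]
  row: dx 0.0026 dy 0.0084 dz 0.1930 spin 0.0001  rows>=2
```

```bash
python3 -m creep '[[0.3,0.0026,0.0084,0.08,0],[0.3,0.0026,0.0084,0.15,0],[0.3,0.0026,0.0084,0.185,0],[0.3,0.0026,0.0084,0.193,0],[0.3,0.0026,0.0084,0.193,0],[0.3,0.0026,0.0084,0.196,0],[0.3,0.0026,0.0084,0.199,0],[0.3,0.0026,0.0084,0.199,0]]'
```

```text
clock: 21.1
position: [0.4855, 0.034, 0.0983]
ee_rot: [0.0, 0.963, 0.27, 0.001]
contact_force: [-0.6, -0.5, -1.9]
width: 0.0512
gripper_force: 43.9
```

```bash
python3 -m creep '[[0.3,0,0,0.003,0],[0.3,0,0,0.003,0],[0.3,0,0,0.005,0],[0.3,0,0,0.005,0]]'
```

```text
clock: 21.5
position: [0.485, 0.0343, 0.0962]
ee_rot: [0.0, 0.963, 0.27, 0.0]
contact_force: [-2.8, -0.4, 6.1]
width: 0.0514
gripper_force: 44.8
```

```bash
python3 -m creep '[[1,0,0,0,0],[1,0,0,0,0],[1,0,0,0,0],[1,0,0,0,0],[1,0,0,-0.08,0],[1,0,0,-0.18,0],[1,0,0,-0.24,0],[1,0,0,-0.24,0],[1,0,0,-0.24,0]]'; python3 - <<'E'
from seg import *
from go import *
a=snap('side');b=snap('top')
A=cen(a,'green',(270,200,330,260));B=cen(b,'green',(230,180,330,250))
print(A and (atz(a,A[0],.116),A[1],np.degrees(yaw(a,A[2],.116)[0])),B and (atz(b,B[0],.116),B[1]))
for c,S,T in(('yellow',(290,300,370,360),(370,200,420,250)),('orange',(365,335,450,375),(405,170,460,225))):
    A=cen(a,c,S);B=cen(b,c,T)
    print(c,A and (atz(a,A[0],.046),A[1],np.degrees(yaw(a,A[2],.046)[0])),B and (atz(b,B[0],.046),B[1],np.degrees(yaw(b,B[2],.046)[0])))
go(.5128,-.4868,.2,-16.7,half=False)
E
```

```text
clock: 22.4
position: [0.485, 0.0342, 0.2155]
ee_rot: [0.0, 0.963, 0.27, 0.001]
contact_force: [-0.4, 0.2, -0.4]
width: 0.0849
gripper_force: 0.0
(array([0.4836, 0.0317, 0.116 ]), 195, np.float64(-148.7933416307798)) (array([0.4656, 0.0243, 0.116 ]), 106)
yellow (array([ 0.4139, -0.3478,  0.046 ]), 418, np.float64(160.72869019124963)) (array([ 0.4151, -0.3471,  0.046 ]), 257, np.float64(160.21329227738434))
orange (array([ 0.5113, -0.4876,  0.046 ]), 522, np.float64(164.34371101849376)) (array([ 0.5132, -0.4867,  0.046 ]), 261, np.float64(163.51998707395504))
t22.5 pos [0.4839 0.0343 0.2137] phi 31.3 tilt 0.003 q6 0.95 w 0.086 F [ 0.2 -0.3 -0.9]
  row: dx -0.4921 dy 0.9204 dz 0.0270 spin 0.1334  rows>=11
```

Green placed. Now brown.

```bash
python3 -m creep '[[1,-0.49,0.92,0,0.133],[1,-0.49,0.92,0,0.133],[1,-0.49,0.92,0,0.133],[1,-0.49,0.92,0,0.133],[1,-0.49,0.92,0,0.133],[1,-0.49,0.92,0,0.133],[1,-0.49,0.92,0,0.133],[1,-0.49,0.92,0.0,0.133],[1,-0.49,0.92,0.1,0.133],[1,-0.49,0.92,0.15,0.133]]'; python3 -m creep '[[1,0,0,0,0],[1,0,0,0,0],[1,0,0,0,0]]';  python3 - <<'E'
from go import *
go(.5125,-.487,.0235,-16.5,half=False)
E
```

```text
clock: 23.5
position: [0.5128, -0.4545, 0.1652]
ee_rot: [0.001, 0.989, -0.145, 0.001]
contact_force: [0.0, 0.3, 0.3]
width: 0.0852
gripper_force: 0.0
clock: 23.8
position: [0.5126, -0.4501, 0.1654]
ee_rot: [-0.001, 0.99, -0.144, -0.001]
contact_force: [1.0, 1.5, -0.2]
width: 0.0856
gripper_force: 0.0
t23.8 pos [ 0.5126 -0.4501  0.1654] phi -16.5 tilt 0.002 q6 1.04 w 0.086 F [ 1.   1.5 -0.2]
  row: dx 0.0213 dy 0.0712 dz 0.2837 spin -0.0001  rows>=3
```

```bash
python3 -m creep '[[1,0.021,0.071,0,0],[1,0.021,0.071,0.05,0],[1,0.021,0.071,0.14,0],[1,0.021,0.071,0.23,0],[1,0.021,0.071,0.284,0],[1,0.021,0.071,0.284,0],[1,0.021,0.071,0.284,0]]'; python3 go.py .5125 -.487 .0235 -16.5
```

```text
clock: 24.5
position: [0.5136, -0.4877, 0.0255]
ee_rot: [0.0, 0.99, -0.143, 0.001]
contact_force: [-0.1, -1.2, 0.9]
width: 0.0856
gripper_force: 0.0
t24.5 pos [ 0.5136 -0.4877  0.0255] phi -16.5 tilt 0.001 q6 1.00 w 0.086 F [-0.1 -1.2  0.9]
  row: dx -0.0025 dy -0.0008 dz 0.0041 spin 0.0000  rows>=1
```

```bash
python3 -m creep '[[0.3,0,0,0,0],[0.3,0,0,0,0],[0.3,0,0,0,0],[0.3,0,0,0,0],[0.3,0,0,0,0],[0.3,0,0,-0.1,0],[0.3,0,0,-0.2,0],[0.3,0,0,-0.3,0],[0.3,0,0,-0.36,0],[0.3,0,0,-0.36,0]]' 40; python3 - <<'E'
from go import *
go(.4302,-.0631,.2,91.5,half=False)
E
```

```text
clock: 25.5
position: [0.5145, -0.4907, 0.2115]
ee_rot: [0.004, 0.99, -0.144, 0.005]
contact_force: [0.5, -0.3, -1.7]
width: 0.0514
gripper_force: 42.9
t25.5 pos [ 0.5145 -0.4907  0.2115] phi -16.6 tilt 0.013 q6 1.00 w 0.051 F [ 0.5 -0.3 -1.7]
  row: dx -0.4058 dy -0.7717 dz 0.0132 spin -0.3002  rows>=13
```

```bash
python3 -m creep '[[0.3,-0.406,-0.772,0,-0.3],[0.3,-0.406,-0.772,0,-0.3],[0.3,-0.406,-0.772,0,-0.3],[0.3,-0.406,-0.772,0,-0.3],[0.3,-0.406,-0.772,0,-0.3],[0.3,-0.406,-0.772,0,-0.3],[0.3,-0.406,-0.772,0,-0.3],[0.3,-0.406,-0.772,0,-0.3],[0.3,-0.406,-0.772,0,-0.3],[0.3,-0.406,-0.772,0,-0.3]]';  python3 - <<'E'
from go import *
go(.4302,-.0631,.2,91.5,half=False)
E
```

```text
clock: 26.5
position: [0.4249, -0.056, 0.2031]
ee_rot: [-0.002, 0.819, 0.573, -0.0]
contact_force: [-0.7, -0.6, -2.1]
width: 0.0516
gripper_force: 42.9
t26.5 pos [ 0.4249 -0.056   0.2031] phi 70.0 tilt 0.005 q6 0.05 w 0.052 F [-0.7 -0.6 -2.1]
  row: dx -0.0098 dy 0.0148 dz 0.0062 spin -0.0598  rows>=3
```

```bash
python3 -m creep '[[0.3,-0.0098,0.0148,0,-0.06],[0.3,-0.0098,0.0148,0,-0.06],[0.3,-0.0098,0.0148,0,-0.06],[0.3,-0.0098,0.0148,0,-0.06]]';  python3 - <<'E'
from go import *
go(.4302,-.0631,.0985,91.5,half=False)
E
```

```text
clock: 26.9
position: [0.4325, -0.0674, 0.2032]
ee_rot: [-0.001, 0.701, 0.713, -0.0]
contact_force: [-0.1, 0.1, -1.4]
width: 0.0513
gripper_force: 42.9
t26.9 pos [ 0.4325 -0.0674  0.2032] phi 91.0 tilt 0.002 q6 -0.33 w 0.051 F [-0.1  0.1 -1.4]
  row: dx 0.0086 dy -0.0041 dz 0.2095 spin -0.0015  rows>=3
```

```bash
python3 -m creep '[[0.3,0.0086,-0.0041,0.08,-0.0015],[0.3,0.0086,-0.0041,0.16,-0.0015],[0.3,0.0086,-0.0041,0.2,-0.0015],[0.3,0.0086,-0.0041,0.208,-0.0015],[0.3,0.0086,-0.0041,0.212,-0.0015],[0.3,0.0086,-0.0041,0.216,-0.0015],[0.3,0.0086,-0.0041,0.216,-0.0015]]';python3 -m creep '[[0.3,0,0,0,0],[0.3,0,0,0,0]]'
```

```text
clock: 27.6
position: [0.4321, -0.0637, 0.0971]
ee_rot: [0.001, 0.698, 0.716, 0.001]
contact_force: [-0.1, -0.4, -0.8]
width: 0.0512
gripper_force: 43.0
clock: 27.8
position: [0.4318, -0.0636, 0.0969]
ee_rot: [0.001, 0.698, 0.716, 0.0]
contact_force: [0.2, -0.3, 1.4]
width: 0.0514
gripper_force: 43.0
```

Touching. Release and check; then yellow.

```bash
python3 -m creep '[[0.3,0,0,0.002,0],[1,0,0,0.002,0],[1,0,0,0.002,0],[1,0,0,0,0],[1,0,0,0,0],[1,0,0,-0.08,0],[1,0,0,-0.18,0],[1,0,0,-0.24,0],[1,0,0,-0.24,0],[1,0,0,-0.24,0]]'; python3 - <<'E'
from seg import *
from go import *
a=snap('side');b=snap('top')
for c,S,T,z in(('green',(270,200,330,260),(230,180,330,250),.116),('orange',(260,220,315,290),(290,200,350,250),.116),('yellow',(290,300,370,360),(370,200,420,250),.046)):
    A=cen(a,c,S);B=cen(b,c,T)
    print(c,A and (atz(a,A[0],z),A[1],np.degrees(yaw(a,A[2],z)[0])),B and (atz(b,B[0],z),B[1],np.degrees(yaw(b,B[2],z)[0])))
go(.415,-.3472,.2,-19,half=False)
E
```

```text
clock: 28.8
position: [0.4312, -0.0634, 0.2164]
ee_rot: [0.001, 0.698, 0.716, 0.0]
contact_force: [-0.1, 0.2, 0.4]
width: 0.0852
gripper_force: 0.0
green (array([0.4834, 0.0311, 0.116 ]), 199, np.float64(-147.16509094554468)) (array([0.4838, 0.0322, 0.116 ]), 249, np.float64(-148.1526670724889))
orange (array([ 0.4286, -0.0483,  0.116 ]), 126, np.float64(-160.21088072393948)) (array([ 0.4225, -0.0493,  0.116 ]), 59, np.float64(-166.9078085536199))
yellow (array([ 0.3802, -0.3546,  0.046 ]), 437, np.float64(160.59442513193133)) (array([ 0.3814, -0.354 ,  0.046 ]), 261, np.float64(161.75952073549723))
t28.9 pos [ 0.4302 -0.0631  0.2148] phi 91.5 tilt 0.003 q6 -0.33 w 0.085 F [-0.2  0.2  0. ]
  row: dx -0.5673 dy -0.0453 dz 0.0291 spin 0.3070  rows>=13
```

```bash
python3 -m creep '[[1,-0.58,-0.11,0,0.307],[1,-0.58,-0.11,0,0.307],[1,-0.58,-0.11,0,0.307],[1,-0.58,-0.11,0,0.307],[1,-0.58,-0.11,0,0.307],[1,-0.58,-0.11,0,0.307],[1,-0.58,-0.11,0,0.307],[1,-0.58,-0.11,0,0.307],[1,-0.58,-0.11,0,0.307],[1,-0.58,-0.11,0,0.307]]'; python3 -m creep '[[1,0,0,0,0],[1,0,0,0,0]]'; python3 - <<'E'
from go import *
go(.381,-.3542,.11,-18.9,half=False)
from seg import *
a=snap('side')
A=cen(a,'orange',(250,210,335,300));print(atz(a,A[0],.116),A[1],np.degrees(yaw(a,A[2],.116)[0]))
A=cen(a,'yellow',(260,300,370,360));print(atz(a,A[0],.046),A[1])
E
```

```text
clock: 29.9
position: [0.383, -0.3542, 0.2138]
ee_rot: [-0.002, 0.999, 0.045, -0.001]
contact_force: [0.2, -0.1, -0.3]
width: 0.0854
gripper_force: 0.0
clock: 30.1
position: [0.3835, -0.3543, 0.2147]
ee_rot: [-0.001, 0.999, 0.05, -0.001]
contact_force: [0.2, 0.3, -0.2]
width: 0.0852
gripper_force: 0.0
t30.1 pos [ 0.3835 -0.3543  0.2147] phi 5.8 tilt 0.003 q6 0.59 w 0.085 F [ 0.2  0.3 -0.2]
  row: dx -0.0046 dy -0.0001 dz 0.2095 spin 0.0685  rows>=3
[ 0.4302 -0.0684  0.116 ] 259 93.55504781438404
[ 0.4052 -0.3523  0.046 ] 112
```

```bash
python3 -m creep '[[1,-0.0046,0,0,0.0685],[1,-0.0046,0,0.05,0.0685],[1,-0.0046,0,0.12,0.0685],[1,-0.0046,0,0.2,0.0685],[1,-0.0046,0,0.2,0.0685],[1,-0.0046,0,0.2,0.0685]]'; python3 - <<'E'
from go import *
go(.381,-.3542,.0235,-18.9,half=False)
from seg import *
a=snap('side','s30.png')
A=cen(a,'yellow',(260,290,370,360));print(atz(a,A[0],.046),A[1])
cv2.imwrite('pics/yel.png',cv2.resize(a['frame'][250:390,220:420,::-1],None,fx=4,fy=4,interpolation=2))
E
```

```text
clock: 30.75
position: [0.3815, -0.3548, 0.116]
ee_rot: [-0.001, 0.986, -0.165, -0.001]
contact_force: [0.9, -0.0, 0.0]
width: 0.085
gripper_force: 0.0
t30.8 pos [ 0.3815 -0.3548  0.116 ] phi -19.0 tilt 0.001 q6 1.02 w 0.085 F [ 0.9 -0.   0. ]
  row: dx -0.0012 dy -0.0006 dz 0.1850 spin -0.0003  rows>=2
[ 0.3512 -0.348   0.046 ] 79
```

View pics/yel.png

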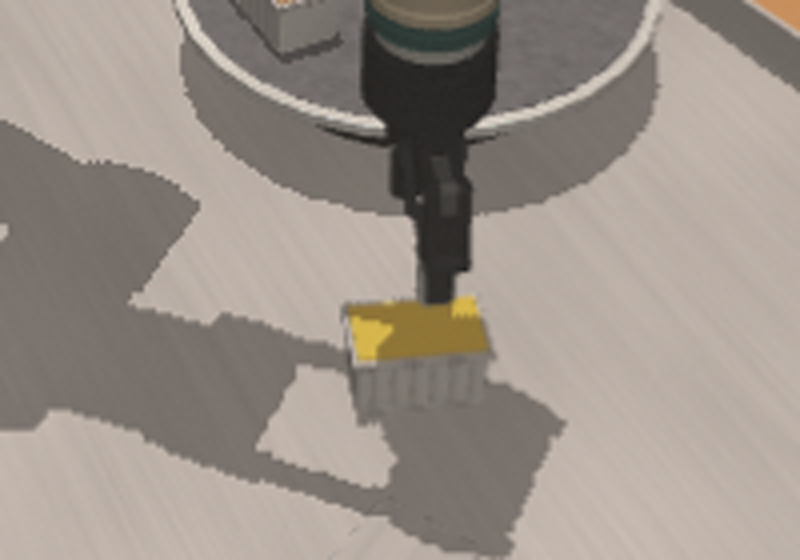

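```bash
python3 - <<'E'
from seg import *
from go import *
a=snap('side')
P=[atz(a,np.array([220,250])+(np.array(c)+.5)/4-.5,.046)[:2] for c in((345,305),(475,300),(490,350),(360,362))]
P=np.array(P);print(P.mean(0));d=P[1]-P[0]+P[2]-P[3];print(np.degrees(np.arctan2(d[1],d[0])))
E
```

```text
[ 0.3803 -0.3553]
-20.59418467241196
```

Consistent. Descend, grip, lift.

```bash
python3 -m creep '[[1,-0.0012,0,0.08,0],[1,-0.0012,0,0.16,0],[1,-0.0012,0,0.183,0],[1,-0.0012,0,0.183,0],[1,-0.0012,0,0.183,0],[0.3,-0.0012,0,0.183,0],[0.3,-0.0012,0,0.183,0],[0.3,-0.0012,0,0.183,0],[0.3,-0.0012,0,0.183,0],[0.3,-0.0012,0,0.183,0]]' 40; python3 -m creep '[[0.3,0,0,-0.1,0],[0.3,0,0,-0.2,0],[0.3,0,0,-0.3,0],[0.3,0,0,-0.36,0],[0.3,0,0,-0.36,0]]'; python3 - <<'E'
from go import *
go(.4888,-.1586,.2,-28.5,half=False)
E
```

```text
clock: 31.85
position: [0.3818, -0.3553, 0.0261]
ee_rot: [0.001, 0.986, -0.166, 0.001]
contact_force: [0.4, 1.4, 7.2]
width: 0.0514
gripper_force: 43.3
clock: 32.35
position: [0.383, -0.3571, 0.21]
ee_rot: [0.004, 0.986, -0.166, 0.004]
contact_force: [-0.1, -0.1, -1.7]
width: 0.0511
gripper_force: 43.3
t32.4 pos [ 0.383  -0.3571  0.21  ] phi -19.1 tilt 0.012 q6 1.02 w 0.051 F [-0.1 -0.1 -1.7]
  row: dx 0.0701 dy -0.4445 dz 0.0181 spin 0.0262  rows>=5
```

```bash
python3 -m creep '[[0.3,0.07,-0.444,0,0.026],[0.3,0.07,-0.444,0,0.026],[0.3,0.07,-0.444,0,0.026],[0.3,0.07,-0.444,0,0.026],[0.3,0.07,-0.444,0,0.026],[0.3,0.07,-0.444,0,0.026],[0.3,0.07,-0.444,0,0.026]]'; python3 - <<'E'
from go import *
go(.4888,-.1586,.0985,-28.5,half=False)
E
```

```text
clock: 33.05
position: [0.486, -0.1558, 0.2033]
ee_rot: [0.0, 0.97, -0.245, -0.001]
contact_force: [-0.2, -0.4, -1.5]
width: 0.0512
gripper_force: 43.3
t33.0 pos [ 0.486  -0.1558  0.2033] phi -28.3 tilt 0.003 q6 1.62 w 0.051 F [-0.2 -0.4 -1.5]
  row: dx 0.0082 dy 0.0021 dz 0.2097 spin 0.0005  rows>=3
```

```bash
python3 -m creep '[[0.3,0.0082,0.002,0.08,0],[0.3,0.0082,0.002,0.16,0],[0.3,0.0082,0.002,0.2,0],[0.3,0.0082,0.002,0.208,0],[0.3,0.0082,0.002,0.212,0],[0.3,0.0082,0.002,0.216,0],[0.3,0.0082,0.002,0.216,0],[0.3,0.0082,0.002,0.216,0]]'
```

```text
clock: 33.85
position: [0.4905, -0.1597, 0.0977]
ee_rot: [0.0, 0.969, -0.246, 0.001]
contact_force: [0.7, -0.2, -1.5]
width: 0.0517
gripper_force: 43.2
```

```bash
python3 -m creep '[[0.3,0,0,0.003,0],[0.3,0,0,0.004,0],[1,0,0,0.004,0],[1,0,0,0.002,0],[1,0,0,0,0],[1,0,0,-0.08,0],[1,0,0,-0.18,0],[1,0,0,-0.28,0],[1,0,0,-0.28,0],[1,0,0,-0.28,0]]'; python3 - <<'E'
from go import *
go(.45,.3,.24,90,half=False)
E
```

```text
clock: 34.85
position: [0.4904, -0.1595, 0.2379]
ee_rot: [0.0, 0.969, -0.246, 0.002]
contact_force: [0.1, 0.3, -0.2]
width: 0.0854
gripper_force: 0.0
t34.9 pos [ 0.4904 -0.1595  0.2379] phi -28.4 tilt 0.003 q6 1.62 w 0.085 F [ 0.1  0.3 -0.2]
  row: dx -0.5086 dy -0.7696 dz -0.0057 spin -0.3290  rows>=14
```

```bash
python3 -m creep '[[1,-0.51,-0.77,0,-0.333],[1,-0.51,-0.77,0,-0.333],[1,-0.51,-0.77,0,-0.333],[1,-0.51,-0.77,0,-0.333],[1,-0.51,-0.77,0,-0.333],[0.5,-0.51,-0.77,0,-0.333],[0.5,-0.51,-0.77,0,-0.333],[0.5,-0.51,-0.77,0,-0.333],[0.5,-0.51,-0.77,0,-0.333],[0.5,-0.51,-0.77,0,-0.333]]'; python3 - <<'E'
from seg import *
from go import *
go(.583,.15,.2,91.5,half=False)
a=snap('side','s35.png');b=snap('top','t35.png')
for c,S,T,z in(('green',(270,200,330,260),(230,180,330,250),.116),('orange',(260,220,330,290),(290,200,350,250),.116),('yellow',(290,230,370,310),(320,190,370,240),.116)):
    A=cen(a,c,S);B=cen(b,c,T)
    print(c,A and (atz(a,A[0],z),A[1],np.degrees(yaw(a,A[2],z)[0])),B and (atz(b,B[0],z),B[1],np.degrees(yaw(b,B[2],z)[0])))
for c,S,z in(('red',(290,180,318,210),.095),('red',(255,180,290,200),.12)):
    A=cen(a,c,S);print(A and (A[0],A[1],atz(a,A[0],z)),A[2].min(0),A[2].max(0))
for n in('lock_grip','crank_centre','handle_grip'):
    for c,im,z in(('side',a,.105 if n[0]=='l' else .12),('top',b,.105 if n[0]=='l' else .12)):
        for d in eyes.place_of(c,n)[:2]: print(n,c,np.round(d['centre'],1),round(d['confidence'],2),atz(im,d['centre'],z))
u=cv2.resize(a['frame'][170:230,250:330,::-1],None,fx=5,fy=5,interpolation=2);v=cv2.resize(b['frame'][150:220,220:300,::-1],None,fx=5,fy=5,interpolation=2)
c=np.zeros((350,800,3),np.uint8);c[:300,:400]=u;c[:350,400:]=v;cv2.imwrite('pics/deck.png',c)
E
```

```text
clock: 35.85
position: [0.447, 0.305, 0.234]
ee_rot: [-0.001, 0.874, 0.486, -0.002]
contact_force: [-0.3, -0.8, -0.2]
width: 0.0429
gripper_force: 0.0
t35.9 pos [0.447 0.305 0.234] phi 58.1 tilt 0.004 q6 1.02 w 0.043 F [-0.3 -0.8 -0.2]
  row: dx -0.1194 dy 0.3951 dz 0.0666 spin -0.0927  rows>=5
green (array([0.4832, 0.0311, 0.116 ]), 195, np.float64(-147.76464010244592)) (array([0.4836, 0.0319, 0.116 ]), 247, np.float64(-148.95693163770943))
orange (array([ 0.4303, -0.0679,  0.116 ]), 262, np.float64(93.03315854372121)) (array([ 0.4309, -0.0663,  0.116 ]), 294, np.float64(90.5708363448817))
yellow (array([ 0.4887, -0.1624,  0.116 ]), 302, np.float64(150.3197725791881)) (array([ 0.4868, -0.1603,  0.116 ]), 261, np.float64(146.57161787576277))
(array([303.   , 200.303]), 66, array([0.5803, 0.145 , 0.095 ])) [300 195] [306 205]
(array([270.726 , 192.4247]), 73, array([0.4898, 0.1996, 0.12  ])) [262 189] [279 196]
lock_grip side [302.7 194.9] 0.62 [0.5875 0.1612 0.105 ]
lock_grip top [256.7 171.4] 0.62 [0.5873 0.1528 0.105 ]
crank_centre side [273.1 196.3] 0.87 [0.4865 0.1737 0.12  ]
crank_centre top [242.  197.5] 0.57 [0.4917 0.2028 0.12  ]
handle_grip side [271.8 194.8] 0.67 [0.4866 0.1842 0.12  ]
handle_grip top [244.2 195.2] 0.58 [0.4998 0.1953 0.12  ]
```

View pics/deck.png

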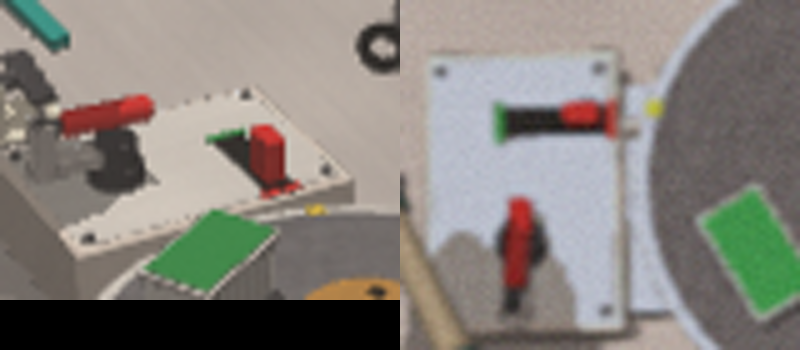

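```bash
python3 - <<'E'
from seg import *
a=snap('side');b=snap('top')
S=lambda c:np.array([250,170])+(np.array(c)+.5)/5-.5
T=lambda c:np.array([220,150])+(np.array(c)-[400,0]+.5)/5-.5
print('lock',tri(a,S((267,129)),b,T((580,113))),atz(a,S((267,129)),.105),atz(b,T((580,113)),.105))
for n,s,t in(('tip',(152,105),(520,198)),('base',(63,122),(517,288))): print(n,tri(a,S(s),b,T(t)),atz(a,S(s),.12),atz(b,T(t),.12))
print('disc',atz(b,T((522,240)),.09), 'tt yaw dir axis',np.degrees(np.arctan2(*(atz(b,T((520,198)),.12)-atz(b,T((517,288)),.12))[[1,0]])))
print('deck screws side',[atz(a,S(c),.07)[:2] for c in((90,238),(326,171),(246,95))])
# mask-based red in both
A=cen(a,'red',(255,180,290,200));B=cen(b,'red',(238,180,250,210));print(tri(a,A[0],b,B[0]),B[1],yaw(b,B[2],.12)[2])
E
```

```text
lock (array([0.5851, 0.1564, 0.1061]), np.float64(0.0018038593911471415)) [0.5869 0.1579 0.105 ] [0.5844 0.1567 0.105 ]
tip (array([0.5215, 0.1974, 0.1196]), np.float64(0.0011806643512180537)) [0.5219 0.1968 0.12  ] [0.5209 0.1975 0.12  ]
base (array([0.4582, 0.1987, 0.1227]), np.float64(0.0016541656245048879)) [0.4608 0.2028 0.12  ] [0.4578 0.1991 0.12  ]
disc [0.4963 0.1975 0.09  ] tt yaw dir axis -1.3760812419395274
deck screws side [array([0.4503, 0.1394]), array([0.6241, 0.144 ]), array([0.6223, 0.258 ])]
(array([0.4891, 0.1991, 0.1201]), np.float64(0.0011134272945945351)) 64 ((490.0122985839844, 199.35000610351562), (56.13120651245117, 13.845877647399902), 0.47958070039749146)
```

```bash
python3 - <<'E'
from go import *
go(.5857,.157,.16,91.5,half=False)
E
```

```text
t36.4 pos [0.4493 0.2996 0.2367] phi 57.4 tilt 0.000 q6 1.03 w 0.043 F [-0.9 -0.1  0.5]
  row: dx -0.0930 dy 0.3836 dz 0.1534 spin -0.0949  rows>=5
```

```bash
python3 -m creep '[[0.5,-0.093,0.384,0,-0.095],[0.5,-0.093,0.384,0,-0.095],[0.5,-0.093,0.384,0,-0.095],[0.5,-0.093,0.384,0,-0.095],[0.5,-0.093,0.384,0,-0.095],[0.5,-0.093,0.384,0.08,-0.095],[0.5,-0.093,0.384,0.15,-0.095],[0.5,-0.093,0.384,0.15,-0.095],[0.5,-0.093,0.384,0.15,-0.095]]'; python3 - <<'E'
from go import *
go(.5857,.157,.091,91.5,half=False)
E
```

```text
clock: 37.25
position: [0.5857, 0.1584, 0.1619]
ee_rot: [-0.0, 0.697, 0.717, -0.0]
contact_force: [-0.2, 0.3, -0.0]
width: 0.0426
gripper_force: 0.0
t37.2 pos [0.5857 0.1584 0.1619] phi 91.6 tilt 0.001 q6 0.12 w 0.043 F [-0.2  0.3 -0. ]
  row: dx -0.0027 dy 0.0001 dz 0.1418 spin 0.0004  rows>=2
```

```bash
python3 -m creep '[[0.5,-0.0027,0,0.07,0],[0.5,-0.0027,0,0.13,0],[0.5,-0.0027,0,0.141,0],[0.5,-0.0027,0,0.141,0],[0,-0.0027,0,0.141,0],[0,-0.0027,0,0.141,0],[0,-0.0027,0,0.141,0],[0,-0.0027,0,0.141,0]]' 30; python3 -m creep '[[0,0.02,0,0,0],[0,0.04,0,0,0],[0,0.06,0,0,0],[0,0.08,0,0,0],[0,0.085,0,0,0],[0,0.085,0,0,0],[0,0.085,0,0,0]]'
```

```text
clock: 38.05
position: [0.5876, 0.1573, 0.0936]
ee_rot: [0.001, 0.697, 0.717, 0.002]
contact_force: [-0.5, 1.1, 6.3]
width: 0.0155
gripper_force: 34.2
clock: 38.75
position: [0.5866, 0.1973, 0.0935]
ee_rot: [0.003, 0.696, 0.718, 0.0]
contact_force: [0.9, -7.1, 6.9]
width: 0.0155
gripper_force: 34.4
```

```bash
python3 -m creep '[[0.4,0,0,0,0],[0.4,0,0,0,0],[0.4,0,0,-0.05,0],[0.4,0,0,-0.12,0],[0.4,0,0,-0.2,0],[0.4,0,0,-0.2,0]]' 30; python3 - <<'E'
from go import *
go(.5015,.1988,.19,181.5,half=False)
from seg import *
b=snap('top');a=snap('side')
A=cen(a,'red',(255,180,290,200));print(atz(a,A[0],.12),A[1])
E
```

```text
clock: 39.35
position: [0.588, 0.2007, 0.1972]
ee_rot: [0.003, 0.696, 0.718, 0.005]
contact_force: [0.2, -0.1, -0.4]
width: 0.0341
gripper_force: 0.0
t39.4 pos [0.588  0.2007 0.1972] phi 91.7 tilt 0.012 q6 0.19 w 0.034 F [ 0.2 -0.1 -0.4]
  row: dx 0.0013 dy -0.1733 dz 0.0123 spin -0.2494  rows>=11
[0.4899 0.1998 0.12  ] 76
```

```bash
python3 -m creep '[[0.4,0.001,-0.173,0,-0.25],[0.4,0.001,-0.173,0,-0.25],[0.4,0.001,-0.173,0,-0.25],[0.4,0.001,-0.173,0,-0.25],[0.4,0.001,-0.173,0,-0.25],[0.4,0.001,-0.173,0,-0.25],[0.4,0.001,-0.173,0,-0.25],[0.4,0.001,-0.173,0,-0.25],[0.4,0.001,-0.173,0,-0.25],[0.4,0.001,-0.173,0,-0.25]]';python3 -m creep '[[0.4,0,0,0,-0.02],[0.4,0,0,0,-0.02],[0.4,0,0,0,-0.02]]'; python3 - <<'E'
from go import *
go(.5015,.1988,.117,181.5,half=False)
E
```

```text
clock: 40.45
position: [0.497, 0.1973, 0.1892]
ee_rot: [-0.002, 0.017, 1.0, -0.0]
contact_force: [0.4, -0.1, 0.2]
width: 0.034
gripper_force: 0.0
clock: 40.75
position: [0.4974, 0.1973, 0.1899]
ee_rot: [-0.001, -0.041, 0.999, -0.0]
contact_force: [0.9, -0.3, -0.2]
width: 0.0339
gripper_force: 0.0
t40.8 pos [0.4974 0.1973 0.1899] phi -175.3 tilt 0.003 q6 -1.41 w 0.034 F [ 0.9 -0.3 -0.2]
  row: dx -0.0087 dy 0.0023 dz 0.1458 spin 0.0089  rows>=2
```

```bash
python3 -m creep '[[0.4,-0.0087,0.002,0,0.009],[0.4,-0.0087,0.002,0.08,0.009],[0.4,-0.0087,0.002,0.13,0.009],[0.4,-0.0087,0.002,0.145,0.009],[0.4,-0.0087,0.002,0.145,0.009],[0,-0.0087,0.002,0.145,0.009],[0,-0.0087,0.002,0.145,0.009],[0,-0.0087,0.002,0.145,0.009],[0,-0.0087,0.002,0.145,0.009]]' 30; python3 - <<'E'
from go import *
go(.5015,.1988,.117,181.5,half=False)
from seg import *
a=snap('side');cv2.imwrite('pics/hg.png',cv2.resize(a['frame'][150:220,240:320,::-1],None,fx=7,fy=7,interpolation=2))
E
```

```text
clock: 41.65
position: [0.5033, 0.1997, 0.1197]
ee_rot: [0.001, -0.014, 1.0, 0.001]
contact_force: [-1.2, 4.4, 1.0]
width: 0.0171
gripper_force: 28.3
t41.6 pos [0.5033 0.1997 0.1197] phi -178.4 tilt 0.003 q6 -1.35 w 0.017 F [-1.2  4.4  1. ]
  row: dx 0.0037 dy -0.0017 dz 0.0054 spin 0.0002  rows>=1
```

View pics/hg.png

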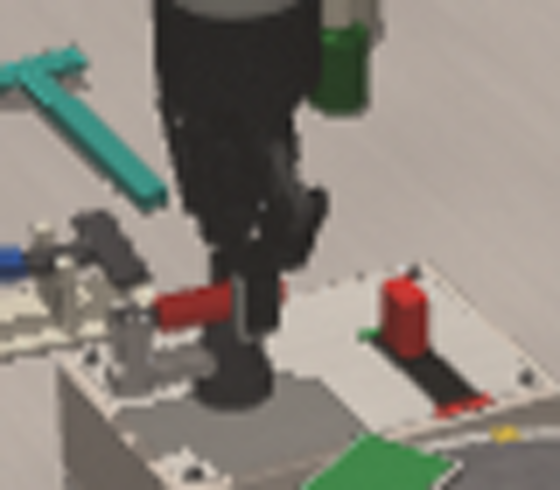

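```bash
python3 -m creep '[[0,0.0039,0,-0.0292,0],[0,0.0151,0,-0.0565,0],[0,0.0331,0,-0.0799,0],[0,0.0331,0,-0.0799,0],[0,0.0565,0,-0.0979,0],[0,0.0838,0,-0.1091,0],[0,0.113,0,-0.113,0],[0,0.113,0,-0.113,0],[0,0.12,0,-0.113,0],[0,0.12,0,-0.113,0]]' 40; python3 - <<'E'
from go import *
go(.4465,.199,.175,181.5,half=False)
from seg import *
a=snap('side');A=cen(a,'red',(245,165,290,205));print(A[0],A[1],A[2].min(0),A[2].max(0))
for h in((.4465,.199,.12+.075),(.4465,.199,.133)): print(proj(a,h))
E
```

```text
clock: 42.7
position: [0.4451, 0.1971, 0.1757]
ee_rot: [0.003, -0.014, 1.0, 0.0]
contact_force: [3.2, 1.8, -2.5]
width: 0.0144
gripper_force: 40.8
t42.7 pos [0.4451 0.1971 0.1757] phi -178.4 tilt 0.005 q6 -1.32 w 0.014 F [ 3.2  1.8 -2.5]
  row: dx -0.0030 dy 0.0037 dz 0.0015 spin 0.0003  rows>=1
[260.0385 190.1154] 26 [258 187] [262 193]
[257.7261 175.1144]
[258.471  192.0748]
```

```bash
python3 -m creep '[[0,0.012,0,0,0],[0,0.016,0,0.0,0],[0,0.016,0,0,0],[0,0.016,0,0,0]]'; python3 - <<'E'
from seg import *
a=snap('side');A=cen(a,'red',(245,160,290,205));print(A[0],A[1],A[2].min(0),A[2].max(0))
cv2.imwrite('pics/up.png',cv2.resize(a['frame'][150:220,230:310,::-1],None,fx=7,fy=7,interpolation=2))
E
```

```text
clock: 43.15
position: [0.434, 0.1962, 0.175]
ee_rot: [-0.001, -0.014, 1.0, -0.001]
contact_force: [-0.2, -0.7, 0.6]
width: 0.0001
gripper_force: 0.0
[260.4932 184.8767] 73 [258 176] [263 193]
```

View pics/up.png

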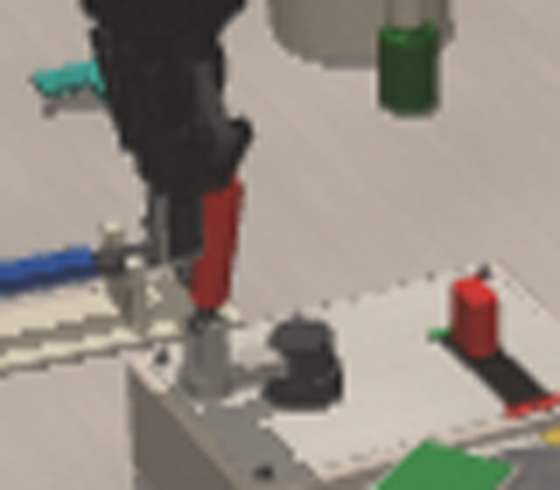

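```bash
python3 -m creep '[[0,0.02,0,-0.05,0],[0.2,0.02,0,-0.15,0],[0.5,0.02,0,-0.2,0],[0.5,0.02,0,-0.2,0],[0.5,0.02,0,-0.2,0]]' 50; python3 - <<'E'
from seg import *
from go import *
a=snap('side');b=snap('top');f=lambda c:np.array([230,150])+(np.array(c)+.5)/7-.5
print('base',atz(a,f((205,305)),.133),'tip',atz(a,f((227,183)),.194))
A=cen(a,'red',(245,160,290,205));print('mid',A[0],A[1],A[2].min(0),A[2].max(0),atz(a,A[0],.164))
B=cen(b,'red',(230,180,260,225));print(B and (B[0],B[1],atz(b,B[0],.164)))
go(.4545,.199,.16,181.5,half=False)
E
```

```text
clock: 43.7
position: [0.4243, 0.1963, 0.2752]
ee_rot: [0.0, -0.014, 1.0, -0.0]
contact_force: [0.5, -0.5, 0.0]
width: 0.0427
gripper_force: 0.0
base [0.4449 0.1922 0.133 ] tip [0.4577 0.191  0.194 ]
mid [260.4045 183.7416] 89 [258 175] [263 193] [0.4529 0.1953 0.164 ]
None
t43.8 pos [0.4236 0.1962 0.2737] phi -178.4 tilt 0.003 q6 -1.31 w 0.043 F [ 0.5 -0.2 -0.8]
  row: dx -0.0627 dy 0.0042 dz 0.2273 spin 0.0003  rows>=3
```

```bash
python3 -m creep '[[0.5,-0.06,0.002,0,0],[0.5,-0.06,0.002,0.02,0],[0.5,-0.06,0.002,0.1,0],[0.5,-0.06,0.002,0.18,0],[0.5,-0.06,0.002,0.227,0],[0.5,-0.06,0.002,0.227,0],[0,-0.06,0.002,0.227,0],[0,-0.06,0.002,0.227,0],[0,-0.06,0.002,0.227,0],[0,-0.06,0.002,0.227,0]]' 50; python3 - <<'E'
from go import *
go(.4465,.197,.16,181.5,half=False)
E
```

```text
clock: 44.8
position: [0.4551, 0.1982, 0.1626]
ee_rot: [0.001, -0.014, 1.0, -0.0]
contact_force: [-0.4, -2.0, -0.3]
width: 0.0167
gripper_force: 49.1
t44.8 pos [0.4551 0.1982 0.1626] phi -178.4 tilt 0.002 q6 -1.33 w 0.017 F [-0.4 -2.  -0.3]
  row: dx 0.0172 dy -0.0019 dz 0.0051 spin 0.0003  rows>=1
```

```bash
python3 -m creep '[[0,0.008,0,0,0],[0,0.016,0,0,0],[0,0.022,0,0,0],[0,0.022,0,0,0],[0,0.022,0,0,0]]'; python3 - <<'E'
from go import *
go(.4465,.197,.16,181.5,half=False)
from seg import *
a=snap('side');A=cen(a,'red',(245,160,290,205));print(A[0],A[1],A[2].min(0),A[2].max(0))
E
```

```text
clock: 45.3
position: [0.4495, 0.1987, 0.1634]
ee_rot: [0.007, -0.014, 1.0, 0.001]
contact_force: [9.7, -1.5, -4.8]
width: 0.0168
gripper_force: 49.0
t45.3 pos [0.4495 0.1987 0.1634] phi -178.4 tilt 0.014 q6 -1.32 w 0.017 F [ 9.7 -1.5 -4.8]
  row: dx 0.0062 dy -0.0033 dz 0.0067 spin 0.0003  rows>=1
[258.5833 191.5833] 12 [257 190] [261 193]
```

```bash
python3 -m creep '[[0,-0.0092,0.007,0,0],[0,-0.0102,0.0156,0,0],[0,-0.0124,0.0259,0,0],[0,-0.0156,0.0358,0,0],[0,-0.0199,0.0454,0,0],[0,-0.0251,0.0545,0,0],[0,-0.0313,0.0629,0,0],[0,-0.0395,0.0719,0,0],[0,-0.0488,0.0799,0,0],[0,-0.059,0.0866,0,0]]'; python3 - <<'E'
from go import *
go(.4485,.1987,.163,181.6,half=False)
from seg import *
a=snap('side');A=cen(a,'green',(250,170,330,260));print(atz(a,A[0],.116),A[1])
E
```

```text
clock: 46.35
position: [0.4718, 0.2426, 0.1632]
ee_rot: [0.001, -0.014, 1.0, 0.0]
contact_force: [-2.8, -3.7, 6.0]
width: 0.0171
gripper_force: 50.6
t46.4 pos [0.4718 0.2426 0.1632] phi -178.4 tilt 0.002 q6 -1.26 w 0.017 F [-2.8 -3.7  6. ]
  row: dx 0.0490 dy -0.0865 dz 0.0002 spin -0.0000  rows>=1
[0.5314 0.0476 0.116 ] 183
```

```bash
python3 -m creep '[[0,-0.0093,0.0048,0,0],[0,-0.0191,0.0085,0,0],[0,-0.0292,0.0112,0,0],[0,-0.0395,0.0129,0,0],[0,-0.05,0.0134,0,0],[0,-0.0605,0.0129,0,0],[0,-0.0708,0.0112,0,0],[0,-0.0809,0.0085,0,0],[0,-0.0907,0.0048,0,0],[0,-0.1,0,0,0]]'; python3 -m creep '[[0,-0.0088,-0.0057,0,0],[0,-0.0169,-0.0123,0,0],[0,-0.0243,-0.0197,0,0],[0,-0.0309,-0.0278,0,0],[0,-0.0366,-0.0366,0,0],[0,-0.0414,-0.0459,0,0],[0,-0.0451,-0.0557,0,0],[0,-0.0478,-0.0658,0,0],[0,-0.0495,-0.0762,0,0],[0,-0.05,-0.0866,0,0]]'
```

```text
clock: 47.4
position: [0.5211, 0.2443, 0.1631]
ee_rot: [-0.0, -0.014, 1.0, 0.001]
contact_force: [-2.9, -0.5, 7.0]
width: 0.0165
gripper_force: 50.3
clock: 48.4
position: [0.5473, 0.2029, 0.1631]
ee_rot: [0.0, -0.014, 1.0, 0.002]
contact_force: [-2.8, 3.1, 7.1]
width: 0.0171
gripper_force: 50.3
```

```bash
python3 -m creep '[[0,0.0005,-0.0105,0,0],[0,0.0022,-0.0208,0,0],[0,0.0049,-0.0309,0,0],[0,0.0086,-0.0407,0,0],[0,0.0134,-0.05,0,0],[0,0.0191,-0.0588,0,0],[0,0.0257,-0.0669,0,0],[0,0.0331,-0.0743,0,0],[0,0.0412,-0.0809,0,0],[0,0.05,-0.0866,0,0]]'; python3 -m creep '[[0,0.0093,-0.0048,0,0],[0,0.0191,-0.0085,0,0],[0,0.0292,-0.0112,0,0],[0,0.0395,-0.0129,0,0],[0,0.05,-0.0134,0,0],[0,0.0605,-0.0129,0,0],[0,0.0708,-0.0112,0,0],[0,0.0809,-0.0085,0,0],[0,0.0907,-0.0048,0,0],[0,0.1,0,0,0]]'; python3 -m creep '[[0,0.0088,0.0057,0,0],[0,0.0169,0.0123,0,0],[0,0.0243,0.0197,0,0],[0,0.0309,0.0278,0,0],[0,0.0366,0.0366,0,0],[0,0.0414,0.0459,0,0],[0,0.0451,0.0557,0,0],[0,0.0478,0.0658,0,0],[0,0.0495,0.0762,0,0],[0,0.05,0.0866,0,0]]'; python3 -m creep '[[0,0,0,0,0],[0,0,0,0,0]]'; python3 - <<'E'
from go import *
go(.4485,.1987,.163,181.6,half=False)
from seg import *
a=snap('side');b=snap('top')
C=np.array([.5422,-.0602])
for c,S,T in(('green',(300,180,420,290),(310,130,400,220)),('orange',(260,180,420,220),(290,130,350,165)),('yellow',(260,170,340,230),(250,130,320,190))):
    A=cen(a,c,S);B=cen(b,c,T)
    for im,X in((a,A),(b,B)):
        if X: p=atz(im,X[0],.116)[:2];print(c,p,X[1],np.hypot(*(p-C)),np.degrees(np.arctan2(*(p-C)[::-1])))
A=cen(a,'red',(245,160,290,205));print(A and (A[0],A[1]))
E
```

```text
clock: 49.4
position: [0.5256, 0.1589, 0.1631]
ee_rot: [0.002, -0.014, 1.0, 0.002]
contact_force: [0.8, 3.5, 5.2]
width: 0.0171
gripper_force: 50.2
clock: 50.4
position: [0.4761, 0.1549, 0.1631]
ee_rot: [0.003, -0.014, 1.0, -0.001]
contact_force: [2.6, -3.1, 6.8]
width: 0.0169
gripper_force: 50.2
clock: 51.4
position: [0.4475, 0.1972, 0.163]
ee_rot: [-0.0, -0.014, 1.0, -0.001]
contact_force: [-2.0, -2.6, 11.9]
width: 0.0167
gripper_force: 50.7
clock: 51.6
position: [0.4474, 0.1988, 0.163]
ee_rot: [-0.0, -0.014, 1.0, 0.001]
contact_force: [-1.1, 1.8, 11.0]
width: 0.0168
gripper_force: 50.6
t51.6 pos [0.4474 0.1988 0.163 ] phi -178.4 tilt 0.001 q6 -1.32 w 0.017 F [-1.1  1.8 11. ]
  row: dx -0.0022 dy -0.0003 dz -0.0000 spin -0.0000  rows>=1
green [ 0.6035 -0.1511] 245 0.10967960874406912 -56.01904428949456
green [ 0.6048 -0.1493] 239 0.1089399470015073 -54.90130795933465
orange [ 0.653  -0.0334] 113 0.11402454538182137 13.568891547184895
orange [ 0.6539 -0.0488] 285 0.11226812848485504 5.853628408468739
yellow [0.5893 0.0409] 199 0.1115351954806579 65.0103987301328
yellow [0.5911 0.0432] 270 0.1143549184079852 64.68477678219422
(array([258.3, 192. ]), 10)
```

```bash
python3 -m creep '[[0,-0.0003,0.005,0,0],[0,-0.0005,0.0096,0,0],[0,-0.0005,0.0096,0,0],[0,-0.0005,0.0096,0,0]]'; python3 - <<'E'
from go import *
go(.4485,.1987,.163,181.6,half=False)
from seg import *
b=snap('top')
C=np.array([.5422,-.0602])
for c,T,e in(('green',(310,130,400,220),-57.5),('orange',(290,130,350,165),3.1),('yellow',(250,130,320,190),61)):
    B=cen(b,c,T)
    p=atz(b,B[0],.116)[:2];print(c,p,B[1],np.degrees(np.arctan2(*(p-C)[::-1]))-e)
E
```

```text
clock: 52.1
position: [0.4475, 0.2029, 0.163]
ee_rot: [-0.0, -0.014, 1.0, -0.0]
contact_force: [-0.9, -0.7, 11.0]
width: 0.0167
gripper_force: 50.6
t52.1 pos [0.4475 0.2029 0.163 ] phi -178.4 tilt 0.000 q6 -1.31 w 0.017 F [-0.9 -0.7 11. ]
  row: dx -0.0018 dy -0.0085 dz 0.0000 spin 0.0000  rows>=1
green [ 0.6015 -0.1519] 239 0.37884340673942063
orange [ 0.655 -0.054] 285 0.04470861627082012
yellow [0.5947 0.0414] 275 1.6809881313646358
```

```bash
python3 -m creep '[[0,-0.0238,0,0.0031,0],[0,-0.046,0,0.0123,0],[0,-0.0651,0,0.0269,0],[0,-0.0651,0,0.0269,0],[0,-0.0797,0,0.046,0],[0,-0.0889,0,0.0682,0],[0,-0.092,0,0.085,0],[0,-0.092,0,0.09,0],[0,-0.092,0,0.09,0]]' 40; python3 - <<'E'
from go import *
go(.4925,.2029,.118,181.6,half=False)
from seg import *
a=snap('side');A=cen(a,'red',(245,160,290,205));print(A[0],A[1],A[2].min(0),A[2].max(0))
E
```

```text
clock: 53.05
position: [0.4949, 0.2015, 0.1172]
ee_rot: [0.001, -0.015, 1.0, -0.003]
contact_force: [3.1, -9.2, 7.4]
width: 0.0169
gripper_force: 50.3
t53.0 pos [0.4949 0.2015 0.1172] phi -178.3 tilt 0.006 q6 -1.34 w 0.017 F [ 3.1 -9.2  7.4]
  row: dx 0.0048 dy 0.0029 dz -0.0015 spin 0.0002  rows>=1
[265.9189 191.4324] 37 [262 188] [269 195]
```

```bash
python3 -m creep '[[0.4,0,0,0,0],[0.4,0,0,0,0],[0.4,0,0,0,0],[0.4,0,0,-0.06,0],[0.4,0,0,-0.14,0],[0.2,0,0,-0.2,0],[0,0,0,-0.2,0],[0,0,0,-0.2,0]]' 40; python3 - <<'E'
from go import *
go(.505,.199,.16,181.6,half=False)
from seg import *
a=snap('side');b=snap('top');A=cen(a,'red',(245,160,290,205));print(A[0],A[1],A[2].min(0),A[2].max(0))
B=cen(b,'red',(235,180,255,210));print(B and (B[0],B[1]))
r=A[2][A[2][:,0]>275].mean(0);l=A[2][A[2][:,0]<265].mean(0);print(l,r,[proj(a,p) for p in((.459,.199,.12),(.521,.199,.12))])
E
```

```text
clock: 53.9
position: [0.4938, 0.2046, 0.2168]
ee_rot: [0.0, -0.014, 1.0, 0.0]
contact_force: [-1.2, -0.1, -0.4]
width: -0.0005
gripper_force: 0.0
t53.9 pos [0.4938 0.2046 0.2168] phi -178.4 tilt 0.001 q6 -1.34 w -0.000 F [-1.2 -0.1 -0.4]
  row: dx -0.0220 dy -0.0118 dz 0.1137 spin 0.0001  rows>=2
[270.0667 189.0933] 75 [262 184] [278 195]
(array([243.3095, 201.4524]), 42)
[263.2727 192.7273] [276.8333 185.8333] [array([262.1647, 194.662 ]), array([279.4668, 190.3536])]
```

```bash
python3 -m creep '[[0,-0.024,-0.0118,0.08,0],[0,-0.024,-0.0118,0.12,0],[0,-0.024,-0.0118,0.14,0],[0,-0.024,-0.0118,0.15,0],[0,-0.024,-0.0118,0.154,0],[0,-0.024,-0.0118,0.158,0],[0,-0.024,-0.0118,0.16,0],[0,-0.024,-0.0118,0.16,0]]' 40; python3 - <<'E'
from go import *
go(.505,.199,.16,181.6,half=False)
E
```

```text
clock: 54.8
position: [0.5053, 0.1991, 0.1399]
ee_rot: [-0.0, -0.014, 1.0, 0.0]
contact_force: [-6.8, -1.7, 19.4]
width: -0.0002
gripper_force: 9.4
t54.8 pos [0.5053 0.1991 0.1399] phi -178.4 tilt 0.001 q6 -1.35 w -0.000 F [-6.8 -1.7 19.4]
  row: dx 0.0005 dy -0.0002 dz -0.0403 spin 0.0000  rows>=1
```

```bash
python3 -m creep '[[0,0,0,0.004,0],[0,0,0,0.004,0],[0,0,0,-0.08,0],[0,0,0,-0.16,0],[0.4,0,0,-0.16,0],[0.4,0,0,-0.16,0]]'; python3 - <<'E'
from go import *
go(.5866,.1973,.19,91.5,half=False)
from seg import *
a=snap('side');b=snap('top');A=cen(a,'red',(245,160,290,205));print(A[0],A[1],A[2].min(0),A[2].max(0))
r=A[2][A[2][:,0]>275].mean(0);l=A[2][A[2][:,0]<265].mean(0);print(l,r)
A=cen(a,'red',(286,175,318,210));print('lock',A[0],A[1],atz(a,A[0],.09))
B=cen(b,'red',(235,180,255,215));print(B and (B[0],B[1],atz(b,B[0],.12)))
E
```

```text
clock: 55.4
position: [0.5064, 0.199, 0.2177]
ee_rot: [0.001, -0.014, 1.0, 0.0]
contact_force: [-0.6, -0.2, -1.1]
width: 0.0282
gripper_force: 0.0
t55.4 pos [0.5064 0.199  0.2177] phi -178.4 tilt 0.002 q6 -1.35 w 0.028 F [-0.6 -0.2 -1.1]
  row: dx -0.1601 dy -0.0080 dz 0.0556 spin 0.2503  rows>=11
[270.75   192.4474] 76 [262 189] [279 196]
[263.4 194.1] [277.3125 190.75  ]
lock [297.5893 194.9643] 56 [0.5837 0.191  0.09  ]
(array([243.1864, 199.7966]), 59, array([0.4837, 0.1986, 0.12  ]))
```

```bash
python3 -m creep '[[0.4,-0.16,-0.008,0,0.25],[0.4,-0.16,-0.008,0,0.25],[0.4,-0.16,-0.008,0,0.25],[0.4,-0.16,-0.008,0,0.25],[0.4,-0.16,-0.008,0,0.25],[0.4,-0.16,-0.008,0,0.25],[0.4,-0.16,-0.008,0,0.25],[0.4,-0.16,-0.008,0,0.25],[0.4,-0.16,-0.008,0,0.25],[0.4,-0.16,-0.008,0,0.25]]';python3 -m creep '[[0.4,0,0,0,0.009],[0.4,0,0,0,0.009],[0.4,0,0,0,0.009]]'; python3 - <<'E'
from go import *
go(.5866,.1973,.092,91.5,half=False)
E
```

```text
clock: 56.5
position: [0.5852, 0.1968, 0.2142]
ee_rot: [-0.001, 0.674, 0.739, -0.002]
contact_force: [0.6, 0.5, -0.7]
width: 0.0343
gripper_force: 0.0
clock: 56.8
position: [0.5857, 0.1969, 0.2151]
ee_rot: [-0.001, 0.692, 0.722, -0.001]
contact_force: [-0.2, 0.2, -0.2]
width: 0.0341
gripper_force: 0.0
t56.8 pos [0.5857 0.1969 0.2151] phi 92.5 tilt 0.003 q6 0.17 w 0.034 F [-0.2  0.2 -0.2]
  row: dx 0.0008 dy 0.0026 dz 0.2463 spin 0.0028  rows>=3
```

```bash
python3 -m creep '[[0.4,0.0008,0.001,0.08,0.003],[0.4,0.0008,0.001,0.16,0.003],[0.4,0.0008,0.001,0.22,0.003],[0.4,0.0008,0.001,0.244,0.003],[0.4,0.0008,0.001,0.244,0.003],[0,0.0008,0.001,0.244,0.003],[0,0.0008,0.001,0.244,0.003],[0,0.0008,0.001,0.244,0.003],[0,0.0008,0.001,0.244,0.003]]' 40; python3 -m creep '[[0,-0.02,0,0,0],[0,-0.04,0,0,0],[0,-0.06,0,0,0],[0,-0.08,0,0,0],[0,-0.086,0,0,0],[0,-0.086,0,0,0],[0,-0.086,0,0,0]]'
```

```text
clock: 57.7
position: [0.5867, 0.1977, 0.096]
ee_rot: [0.0, 0.699, 0.715, 0.0]
contact_force: [-4.2, 0.4, 4.4]
width: 0.0151
gripper_force: 41.6
clock: 58.4
position: [0.5877, 0.1575, 0.096]
ee_rot: [-0.002, 0.699, 0.715, 0.003]
contact_force: [-4.3, 7.3, 4.8]
width: 0.0153
gripper_force: 41.7
```

```bash
python3 -m creep '[[0.4,0.001,0,0,0],[0.4,0.001,0,0,0],[0.4,0.001,0,0,0],[0.4,0,0,-0.08,0],[0.4,0,0,-0.18,0],[0.4,0,0,-0.28,0],[0.4,0,0,-0.36,0],[0.4,0.2,0.1,-0.36,0],[0.4,0.3,-0.1,-0.36,0],[0.4,0.3,-0.1,-0.36,0]]'; python3 - <<'E'
from seg import *
a=snap('side');b=snap('top')
C=np.array([.5422,-.0602])
for c,S,T in(('green',(300,180,420,290),(310,130,400,220)),('orange',(320,190,420,225),(290,130,350,165)),('yellow',(300,170,340,230),(250,130,320,190))):
    for im,X in((a,cen(a,c,S)),(b,cen(b,c,T))):
        if X: p=atz(im,X[0],.116)[:2];print(c,p,X[1],np.hypot(*(p-C)),np.degrees(np.arctan2(*(p-C)[::-1])))
A=cen(a,'red',(245,160,290,205));print('handle',A[0],A[1],A[2].min(0),A[2].max(0))
A=cen(a,'red',(290,180,318,210));print('lock',A[0],A[1],atz(a,A[0],.095))
A=cen(a,'blue',(205,170,260,200));print('span',A[0],A[1],atz(a,A[0],.047),np.degrees(yaw(a,A[2],.047)[0]))
B=cen(b,'blue',(170,195,205,245));print(B and (B[1],atz(b,B[0],.047)))
B=cen(b,'red',(235,180,255,215));print(B and (B[0],B[1],atz(b,B[0],.12)))
s=manip.get_state();print(s['clock'],s['position'],s['contact_force'])
E
```

```text
clock: 59.4
position: [0.5516, 0.2814, 0.2742]
ee_rot: [0.0, 0.7, 0.714, 0.0]
contact_force: [-0.5, 0.9, 0.1]
width: 0.0344
gripper_force: 0.0
green [ 0.6026 -0.1517] 245 0.10968281263190321 -56.56416078090466
green [ 0.6039 -0.1505] 241 0.10931051699374744 -55.66441021066092
orange [ 0.6533 -0.0498] 195 0.11159205974712907 5.3413109494055
orange [ 0.6541 -0.0502] 287 0.11239385746501092 5.0995571647606575
yellow [0.5905 0.0399] 207 0.11112189448003156 64.21202998414672
yellow [0.592  0.0426] 268 0.11425912385675271 64.15914227579808
handle [270.8312 192.4545] 77 [262 189] [279 196]
lock [303.1127 200.9718] 71 [0.5787 0.141  0.095 ]
span [227.1143 189.6095] 105 [0.4074 0.4024 0.047 ] 175.67250879075036
(142, array([0.4104, 0.4098, 0.047 ]))
(array([243.7931, 194.0345]), 29, array([0.5039, 0.1967, 0.12  ]))
59.5 [0.5473 0.2852 0.2748] [ 1.3066 -0.7006  0.1734]
```

```bash
python3 -m creep '[[0.4,0,0,0,0],[0.4,0,0,0,0],[0.4,0,0,0,0],[0.4,0,0,0,0]]'; python3 -c "
from rig import manip
print(manip.sign_off())"
```

```text
clock: 59.9
position: [0.5514, 0.2795, 0.2745]
ee_rot: [0.0, 0.7, 0.715, -0.0]
contact_force: [0.4, -0.8, -0.2]
width: 0.0342
gripper_force: 0.0
the job is handed in; nothing more can be done
None
```

I handed the job in at about 60 s; no verdict came back, but my last camera check showed the ring turned to its stop, the spanner on its rest, all three tins upright on the far half, the handle flat and the lock back at its red end.

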